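Set the contact gaps of the overhauled pressure switches and hood them

TASK

Set the contact gap of every pressure switch on the bench with the stepped feeler gauge: lower its blade between the contacts, flat against the fixed post, until the handle's shoulder comes down to the post, so that the moving arm is opened to just the blade's full thickness and stays there when the blade is drawn out. Go gently, the contacts are delicate: never press on a switch with the gauge or your fingers with more than 20 N. Finish with the gauge standing fully home in its holder and a hood over every switch, square and down on its flange, and leave the other things on the bench alone.

Things in the scene. Friction and masses are not known exactly. Their poses are not given: they have to be found in the camera images.
- gauge: Stepped feeler gauge, 0.09 kg, standing blade-down in its holder. Origin: centre of the shoulder (flat underside of the handle); z up. Black ribbed handle 20 (x) x 26 (y) x 48 mm tall above it. Steel blade below it, 14 mm wide (y): 6 mm thick (x) for the first 20 mm, then a rounded 3 mm step to a lead 3 mm thick that ends, rounded, 43.5 mm below the shoulder.
- holder: Aluminium gauge holder block fixed to the bench, 64 x 60 x 50 mm tall, origin at the centre of its underside, with one slot down through its middle, 11 mm (x) by 24 mm (y). A stowed gauge has its shoulder flat on the top, 50 mm up, its origin over the holder's, its x axis along the holder's x (either way round).
- sw1: Pressure switch without hood on a heavy steel foot 120 (x) x 90 (y) x 10 mm, loose on the bench (1 kg; slides if pushed by 4 to 9 N). Three or four are present; an absent one reads None. Origin: centre of the foot's underside, z up. Going up: brass disc, steel flange 70 x 60 mm (top at 27 mm), grey body 48 (x) x 38 (y) mm (top at 47 mm), two upright copper contact leaves facing each other along x.
- sw1_gap (a point): On sw1, x = y = 0, level with the top of the fixed post, 96 mm up: the gauge's origin when fully home and flat against the fixed contact, its x along the switch's x (either way round). Leaves 3 mm thick, 16 mm wide: rigid fixed post at x -8 to -5 mm; movable arm on the +x side, its tip (84 to 92 mm up) bent out as a lead-in. Each bears a round rivet 80 mm up, 2 mm proud, the fixed one's face at x -3 mm.
- sw1_arm (a joint): Contact arm of sw1, hinged 50 mm up, rad: 0 = rivets the blade's 6 mm apart, negative = too narrow (0.033 rad per mm), positive = too wide; runs -0.11 to 0.3, starts -0.1 to -0.05. Stiff (1 N at the rivet), stays where left. The blade's full thickness reaches it only in the last 4 mm before the shoulder meets the post; a blade held off the fixed rivet opens it too far.
- hood1: Black switch hood, 0.12 kg, a box open below, standing on its weighty steel rim (66 x 56 x 4 mm): outside 60 (x) x 50 (y) x 78 mm tall, walls 3 mm; origin at the centre of the rim's underside. Fits over any switch, its x along the switch's x (either way round), 3 mm clear of the grey body all round, rim resting on the flange (27 mm up). All four are alike; one may be left over.
- sw2: Pressure switch without hood on a heavy steel foot 120 (x) x 90 (y) x 10 mm, loose on the bench (1 kg; slides if pushed by 4 to 9 N). Three or four are present; an absent one reads None. Origin: centre of the foot's underside, z up. Going up: brass disc, steel flange 70 x 60 mm (top at 27 mm), grey body 48 (x) x 38 (y) mm (top at 47 mm), two upright copper contact leaves facing each other along x.
- sw2_gap (a point): On sw2, x = y = 0, level with the top of the fixed post, 96 mm up: the gauge's origin when fully home and flat against the fixed contact, its x along the switch's x (either way round). Leaves 3 mm thick, 16 mm wide: rigid fixed post at x -8 to -5 mm; movable arm on the +x side, its tip (84 to 92 mm up) bent out as a lead-in. Each bears a round rivet 80 mm up, 2 mm proud, the fixed one's face at x -3 mm.
- sw2_arm (a joint): Contact arm of sw2, hinged 50 mm up, rad: 0 = rivets the blade's 6 mm apart, negative = too narrow (0.033 rad per mm), positive = too wide; runs -0.11 to 0.3, starts -0.1 to -0.05. Stiff (1 N at the rivet), stays where left. The blade's full thickness reaches it only in the last 4 mm before the shoulder meets the post; a blade held off the fixed rivet opens it too far.
- hood2: Black switch hood, 0.12 kg, a box open below, standing on its weighty steel rim (66 x 56 x 4 mm): outside 60 (x) x 50 (y) x 78 mm tall, walls 3 mm; origin at the centre of the rim's underside. Fits over any switch, its x along the switch's x (either way round), 3 mm clear of the grey body all round, rim resting on the flange (27 mm up). All four are alike; one may be left over.
- sw3: Pressure switch without hood on a heavy steel foot 120 (x) x 90 (y) x 10 mm, loose on the bench (1 kg; slides if pushed by 4 to 9 N). Three or four are present; an absent one reads None. Origin: centre of the foot's underside, z up. Going up: brass disc, steel flange 70 x 60 mm (top at 27 mm), grey body 48 (x) x 38 (y) mm (top at 47 mm), two upright copper contact leaves facing each other along x.
- sw3_gap (a point): On sw3, x = y = 0, level with the top of the fixed post, 96 mm up: the gauge's origin when fully home and flat against the fixed contact, its x along the switch's x (either way round). Leaves 3 mm thick, 16 mm wide: rigid fixed post at x -8 to -5 mm; movable arm on the +x side, its tip (84 to 92 mm up) bent out as a lead-in. Each bears a round rivet 80 mm up, 2 mm proud, the fixed one's face at x -3 mm.
- sw3_arm (a joint): Contact arm of sw3, hinged 50 mm up, rad: 0 = rivets the blade's 6 mm apart, negative = too narrow (0.033 rad per mm), positive = too wide; runs -0.11 to 0.3, starts -0.1 to -0.05. Stiff (1 N at the rivet), stays where left. The blade's full thickness reaches it only in the last 4 mm before the shoulder meets the post; a blade held off the fixed rivet opens it too far.
- hood3: Black switch hood, 0.12 kg, a box open below, standing on its weighty steel rim (66 x 56 x 4 mm): outside 60 (x) x 50 (y) x 78 mm tall, walls 3 mm; origin at the centre of the rim's underside. Fits over any switch, its x along the switch's x (either way round), 3 mm clear of the grey body all round, rim resting on the flange (27 mm up). All four are alike; one may be left over.
- sw4: Pressure switch without hood on a heavy steel foot 120 (x) x 90 (y) x 10 mm, loose on the bench (1 kg; slides if pushed by 4 to 9 N). Three or four are present; an absent one reads None. Origin: centre of the foot's underside, z up. Going up: brass disc, steel flange 70 x 60 mm (top at 27 mm), grey body 48 (x) x 38 (y) mm (top at 47 mm), two upright copper contact leaves facing each other along x.
- sw4_gap (a point): On sw4, x = y = 0, level with the top of the fixed post, 96 mm up: the gauge's origin when fully home and flat against the fixed contact, its x along the switch's x (either way round). Leaves 3 mm thick, 16 mm wide: rigid fixed post at x -8 to -5 mm; movable arm on the +x side, its tip (84 to 92 mm up) bent out as a lead-in. Each bears a round rivet 80 mm up, 2 mm proud, the fixed one's face at x -3 mm.
- sw4_arm (a joint): Contact arm of sw4, hinged 50 mm up, rad: 0 = rivets the blade's 6 mm apart, negative = too narrow (0.033 rad per mm), positive = too wide; runs -0.11 to 0.3, starts -0.1 to -0.05. Stiff (1 N at the rivet), stays where left. The blade's full thickness reaches it only in the last 4 mm before the shoulder meets the post; a blade held off the fixed rivet opens it too far.
- hood4: Black switch hood, 0.12 kg, a box open below, standing on its weighty steel rim (66 x 56 x 4 mm): outside 60 (x) x 50 (y) x 78 mm tall, walls 3 mm; origin at the centre of the rim's underside. Fits over any switch, its x along the switch's x (either way round), 3 mm clear of the grey body all round, rim resting on the flange (27 mm up). All four are alike; one may be left over.
- elbow: Bystander, to be left alone: small brass elbow fitting.
- fitting: Bystander, to be left alone: small turned brass fitting.
- portafilter: Bystander, to be left alone: portafilter with a black handle.
- spanner: Bystander, to be left alone: spanner.
- screwdriver: Bystander, to be left alone: screwdriver.
- screen: Bystander, to be left alone: flat steel shower-screen ring.
Not all that is in view belongs to the job. Leave any green look-alike of the hood4 alone.

How it is judged:
By the outcome, as a careful person would: the job done as asked, in the order asked, and still so for the second after the job is handed in, with the robot touching nothing.
Of sw1, sw2, sw3, sw4 only 3 to 4 are there at a start; the rules pass over those that are not, and their reading is None.
At some moment in a run one of hood1, hood2, hood3, hood4 may be knocked a few centimetres aside while the robot is not near it.
It also fails if it takes over 208 s, if anything falls off the work surface, if the arm or the gripper's body presses on something with over 40 N, if the wrist force passes 120 N, or if a joint passes its speed limit or range.

ROBOT

A 6-joint arm with a two-finger parallel gripper is mounted at the origin on the work surface. World frame = base frame: x ahead of the robot, y to its left, z up, the work surface at z = 0. Lengths are in mm, angles in rad, forces in N, time in s.
With the tool pointing down it reaches from about 275 to 825 mm from the base axis. Payload 4.9 kg.
Tool frame: the origin (TCP) lies between the finger pads; the fingertips stand 8 mm ahead of it and the grasp point (between the pads) lies 11 mm behind it; z points along the fingers, y is the line along which they close (so a half turn about z gives the same grasp; the last joint's range is limited). The gripper opens to 85 mm and grips with 20 to 120 N. Pads are 22 mm wide; open, the fingers measure 114 mm over their backs; the gripper's body (76 mm by 85 mm) begins 54 mm behind the grasp point. The pads swing forward as they close: fully open they stand 13 mm farther back than shut.
Start: joints at [1.197, 0.326, -0.193, 1.052, 0, 1.437], TCP at [130.623, 534.281, 202.381] pointing down, gripper open.
Joint ranges: [-2.65, 2.65], [-0.97, 1.79], [-1.3, 1.35], [-1.93, 2.1], [-1.47, 1.37], [-3.14, 3.14]. Speed limits (rad/s): [2.57, 2.57, 3.14, 3.14, 3.14, 3.14].

INTERFACE

Orientations are given as [roll, pitch, yaw] about the fixed x, y, z axes, in that order (R = Rz(yaw) Ry(pitch) Rx(roll)).
In Python, from station import ctrl gives the robot as it stands. The module is installed in compiled form; this text tells all that it offers.
- The arm moves only by the tool drive_tool, never from a script. Its argument "series" is a list of rows, each a list of 7 numbers: the turn, a rotation vector about the tool's x, y, z in degrees, then the shift along the tool's x, y, z in mm, then the closure, from 0 (fully open) to 1 (shut). In form: [[rx, ry, rz, tx, ty, tz, grip], ...]. A call has 1 to 12 rows; each row is the pose to reach, as a shift and turn from the pose commanded when the call began, along the tool's axes at that moment; what a row does not reach only later rows make up. A row lasts 1/8 s, in which the tool goes at most 62.5 mm and 10.7 degrees, less where a joint would pass 70% of its speed; a pose out of reach is approached as far as the arm can. A call with a gripper value outside its range is refused whole. The fingers move at their own pace and stop on an object; "newtons" is the grip in N (left out, the last holds). Time passes only in rows, so rows that repeat a pose let the fingers close. It gives the time, the measured TCP pose, the force, the opening and the grip force at its end, in the units of the state.
- ctrl.state(): the state, without advancing time (a new reading comes with each control period).
- ctrl.get_image(name): name is "scene" or "side" or "wrist"; returns the picture (384x512x3 uint8, blue, green, red); there is no depth.
- ctrl.camera_params(name): a dict with "fx", "fy", "cx", "cy" (pixels), "position" and "orientation" of the camera in the world. Camera axes: x right, y down, z forward; pixel columns grow to the right and rows downward; lengths in mm; the calibration is good to about 2 mm. A picture is of the moment at which its call begins: read the wrist's pose just before it. camera_params takes no time and is no camera call; for the wrist camera it gives the pose at the moment of the call.
- ctrl.sign_off(): hands the job in; it is judged then, once.
The state is a dict: "time_s": time; "joints": joint angles; "qvel": joint speeds; "joint_efforts": joint torques, N m; "eef_pos": TCP position; "eef_rot": TCP orientation; "wrist_force": force on the tool from outside, world axes, zero at the start; "torque": the same for the moment, N m; "grip_width": finger opening in mm; "gripper_force": force on a finger pad.
Only numpy, scipy, OpenCV 4.12 (cv2) and the standard library are available. Lean on these libraries where they do the work, as an engineer would, in place of code of your own. Each camera call takes 0.05 s, during which the arm holds its last target. There are 200 camera calls.

## Working session

There is one attempt and no reset: what is moved stays moved. The work goes in short steps, Python scripts to look and compute and a tool call to move; the robot and the scene stay as the last step left them, time stands still between calls to the robot, and variables do not carry over. Pictures are saved under pics/ and viewed, at most 14 in all, crops included, and the job is handed in when it is done.

Besides the shell and the picture viewer there is one more tool, called after "Request:" by a JSON object that holds its "name" and its "arguments". drive_tool: Moves the arm, as the interface text tells. Its arguments: {"type":"object","properties":{"series":{"type":"array"},"newtons":{"type":"number"}},"required":["series"]}

```bash
mkdir -p pics; ls
python3 - <<'E'
from station import ctrl
import cv2,numpy as np
s=ctrl.state();print({k:np.round(v,3).tolist() for k,v in s.items()})
for n in("scene","side","wrist"):
    p=ctrl.camera_params(n);print(n,p)
    cv2.imwrite(f"pics/a_{n}.png",ctrl.get_image(n))
a=cv2.imread("pics/a_scene.png");cv2.imwrite("pics/a_scene2.png",cv2.resize(a,(800,600),interpolation=cv2.INTER_CUBIC))
a=cv2.imread("pics/a_side.png");cv2.imwrite("pics/a_side2.png",cv2.resize(a,(800,600),interpolation=cv2.INTER_CUBIC))
E
```

```text
pics
{'time_s': 0.0, 'joints': [1.197, 0.327, -0.194, 1.052, 0.0, 1.437], 'qvel': [-0.0, -0.002, 0.002, -0.0, -0.0, -0.0], 'joint_efforts': [-0.003, -44.341, 26.244, 0.016, -0.0, 0.0], 'eef_pos': [130.35, 533.659, 201.592], 'eef_rot': [-3.14, -0.0, 2.902], 'wrist_force': [-1.067, 0.183, -0.218], 'torque': [-0.04, -0.046, 0.023], 'gripper_force': 0.0, 'grip_width': 85.238}
scene {'fx': 481.3086170327702, 'fy': 481.3086170327702, 'cx': 260.70267532565987, 'cy': 184.18252610476048, 'position': array([1249.4841546 ,  749.38690504, 1513.3721113 ]), 'orientation': array([-2.5324773 ,  0.01494994,  2.42969185])}
side {'fx': 350.5372884123937, 'fy': 350.5372884123937, 'cx': 245.08890970852005, 'cy': 189.237532775979, 'position': array([  19.33953447, -578.787159  ,  626.29191944]), 'orientation': array([-2.1360871 , -0.02240982, -0.79377526])}
wrist {'fx': 281.05427822353107, 'fy': 281.05427822353107, 'cx': 261.62241467760657, 'cy': 189.9823785121392, 'position': array([ 50.56045521, 553.40625806, 373.36246502]), 'orientation': array([2.82327724e+00, 1.75504706e-03, 1.33004503e+00])}
```

View pics/a_scene2.png

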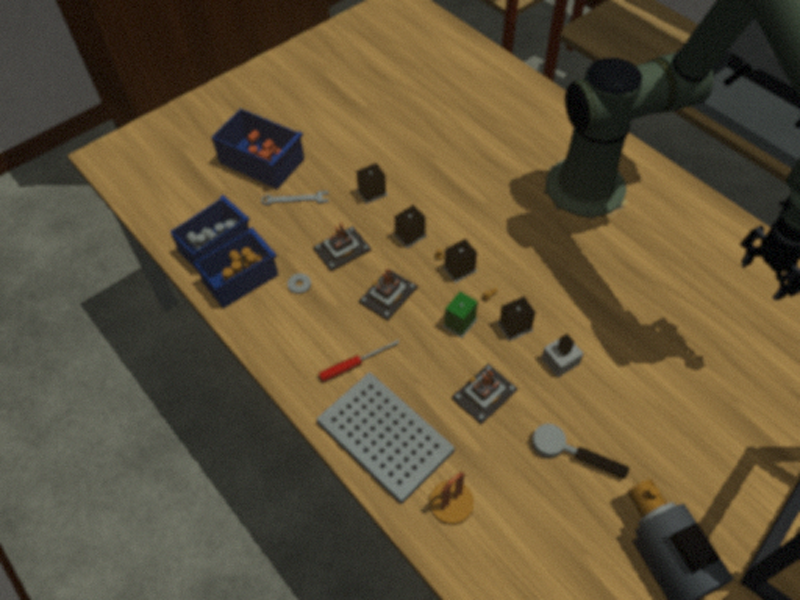

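View pics/a_side2.png

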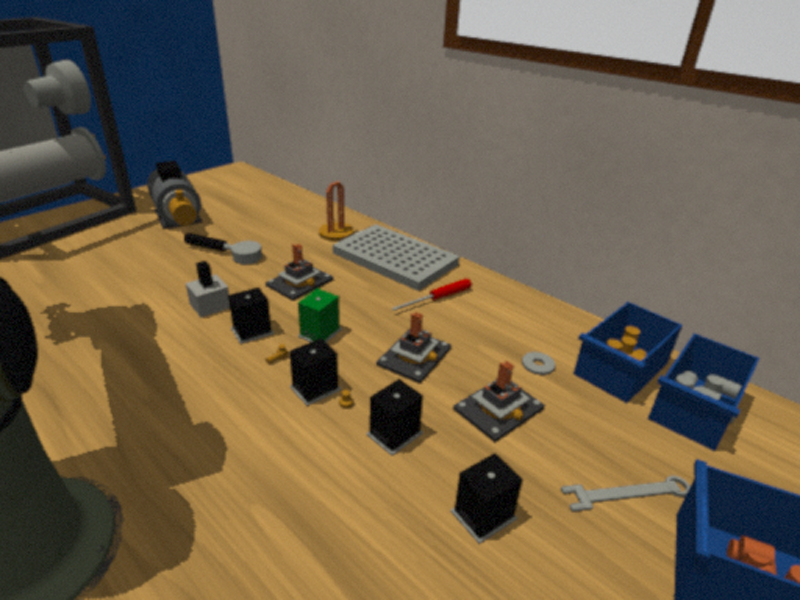

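Scene (800×600 view): switches at (342,246), (388,292), (484,392). Black hoods are at (371,183), (410,226), (460,260), (517,318). The gauge in its holder is at (563,352). Things that could be mistaken: the green hood (461,313) and copper loops on an orange disc (452,497), neither of them part of the job.

```bash
cat > h.py <<'E'
import numpy as np,cv2
from scipy.spatial.transform import Rotation as Ro
def cam(p): return Ro.from_euler('xyz',p['orientation']).as_matrix(),np.array(p['position'])
def ray(p,u,v,z):
    R,t=cam(p);d=R@np.array([(u-p['cx'])/p['fx'],(v-p['cy'])/p['fy'],1]);return t+d*(z-t[2])/d[2]
def proj(p,X):
    R,t=cam(p);c=(np.atleast_2d(X)-t)@R
    return np.c_[c[:,0]/c[:,2]*p['fx']+p['cx'],c[:,1]/c[:,2]*p['fy']+p['cy']]
def totool(s,X): # world point -> tool axes shift from current measured TCP
    return Ro.from_euler('xyz',s['eef_rot']).as_matrix().T@(np.array(X)-s['eef_pos'])
E
python3 - <<'E'
from h import *
from station import ctrl
p=ctrl.camera_params('scene');q=ctrl.camera_params('side')
for n,a,z in [('swA',(342,246),27),('swB',(388,292),27),('swC',(484,392),27),('h1',(371,183),39),('h2',(410,226),39),('h3',(460,260),39),('h4',(517,318),39),('holder',(563,352),50),('green',(461,313),39),('elbow?',(440,255),5),('fit?',(489,294),5),('pf',(548,440),10),('screen',(299,283),2),('sd',(360,360),5)]:
    X=ray(p,a[0]*.64,a[1]*.64,z);print(n,X.round(0),(proj(q,X)/.64).round(0), round(np.hypot(*X[:2])))
R=Ro.from_euler('xyz',ctrl.state()['eef_rot']).as_matrix();print(R.round(2))
w=ctrl.camera_params('wrist');print(ray(w,w['cx'],w['cy'],50), ray(w,0,0,50),ray(w,511,0,50),ray(w,0,383,50),ray(w,511,383,50))
E
```

```text
swA [ 628. -256.   27.] [[497. 392.]] 678
swB [632. -72.  27.] [[413. 341.]] 636
swC [645. 272.  27.] [[300. 270.]] 700
h1 [ 445. -364.   39.] [[486. 495.]] 575
h2 [ 464. -184.   39.] [[395. 415.]] 499
h3 [443. -21.  39.] [[314. 370.]] 444
h4 [459. 189.  39.] [[249. 314.]] 497
holder [453. 324.  50.] [[207. 283.]] 557
green [547.  93.  39.] [[318. 317.]] 555
elbow? [452. -84.   5.] [[344. 403.]] 459
fit? [442.  83.   5.] [[277. 358.]] 450
pf [615. 438.  10.] [[246. 255.]] 755
screen [ 769. -251.    2.] [[538. 364.]] 809
sd [793.  19.   5.] [[431. 299.]] 793
[[-0.97  0.24 -0.  ]
 [ 0.24  0.97 -0.  ]
 [ 0.   -0.   -1.  ]]
[153.98458311 527.5571159   50.        ] [-100.53545597  322.74822757   50.        ] [ 20.42809424 814.5236744   50.        ] [366.02191391  52.74373367  50.        ] [555.3074293  830.47258598  50.        ]
```

Request:
{"name": "drive_tool", "arguments": {"series": [[0, 0, -8, -180, -63, 0, 0], [0, 0, -13.7, -364, -126, 0, 0], [0, 0, -13.7, -364, -126, 0, 0], [0, 0, -13.7, -364, -126, 0, 0], [0, 0, -13.7, -364, -126, 0, 0], [0, 0, -13.7, -364, -126, 0, 0], [0, 0, -13.7, -364, -126, 0, 0], [0, 0, -13.7, -364, -126, 0, 0], [0, 0, -13.7, -364, -126, 0, 0], [0, 0, -13.7, -364, -126, 0, 0]]}}

```text
time_s: 1.4
eef_pos: [453.0, 326.4, 202.5]
eef_rot: [3.142, -0.0, -3.14]
wrist_force: [-0.4, 0.3, 0.5]
grip_width: 85.6
gripper_force: 0.0
```

```bash
cat > snap.py <<'E'
import sys,pickle
from h import *
from station import ctrl
def snap(n,c='wrist'):
    p=ctrl.camera_params(c);s=ctrl.state();a=ctrl.get_image(c)
    cv2.imwrite(f'pics/{n}.png',a);pickle.dump((p,s,a),open(f'{n}.pkl','wb'));return p,s,a
if __name__=='__main__':
    p,s,a=snap(sys.argv[1]);cv2.imwrite(f'pics/{sys.argv[1]}_b.png',cv2.resize(a,(800,600),interpolation=cv2.INTER_CUBIC))
    print(s['time_s'],s['eef_pos'].round(2),s['eef_rot'].round(4),s['joints'].round(3),s['wrist_force'].round(2),s['grip_width'])
E
python3 snap.py w1
```

```text
1.4 [452.98 326.44 202.46] [ 3.1415e+00 -3.0000e-04 -3.1399e+00] [ 0.492  0.342 -0.17   1.059  0.     0.49 ] [-0.38  0.27  0.45] 85.61746556696346
```

View pics/w1_b.png

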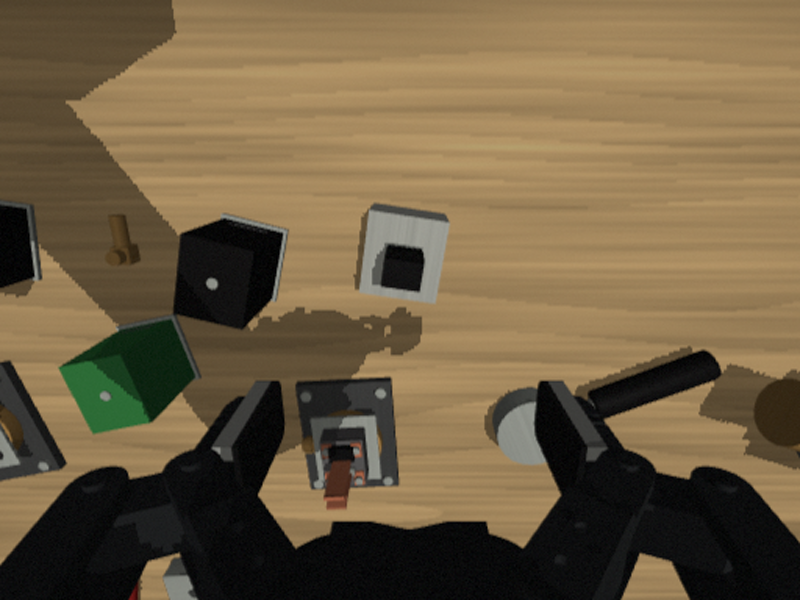

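Run:
```python
from h import *
import pickle
p,s,a=pickle.load(open('w1.pkl','rb'))
c=a[110:230,200:320];cv2.imwrite('pics/c1.png',cv2.resize(c,(600,600),interpolation=cv2.INTER_CUBIC))
g=cv2.cvtColor(a,cv2.COLOR_BGR2GRAY);print(np.round(proj(p,[s['eef_pos']])))
m=np.zeros_like(g);m[110:230,200:320]=(cv2.cvtColor(a,cv2.COLOR_BGR2HSV)[110:230,200:320,1]<45)&(g[110:230,200:320]>120)
m=m.astype(np.uint8);
cs,_=cv2.findContours(m,cv2.RETR_EXTERNAL,cv2.CHAIN_APPROX_NONE);k=max(cs,key=cv2.contourArea)
r=cv2.boxPoints(cv2.minAreaRect(k))
W=np.array([ray(p,u,v,50)[:2] for u,v in r]);print(r.round(1),W.round(1),W.mean(0))
for i in range(4):
  d=W[(i+1)%4]-W[i];print(np.hypot(*d).round(1),np.degrees(np.arctan2(d[1],d[0])).round(1))
```

```text
[[261. 226.]]
[[228.2 186.3]
 [235.9 134.1]
 [287.2 141.6]
 [279.6 193.8]] [[472.9 286.3]
 [410.5 297.2]
 [419.  356. ]
 [482.5 348.5]] [446.22709359 322.00296582]
63.4 170.0
59.4 81.8
63.9 -6.7
63.0 -98.7
```

View pics/c1.png

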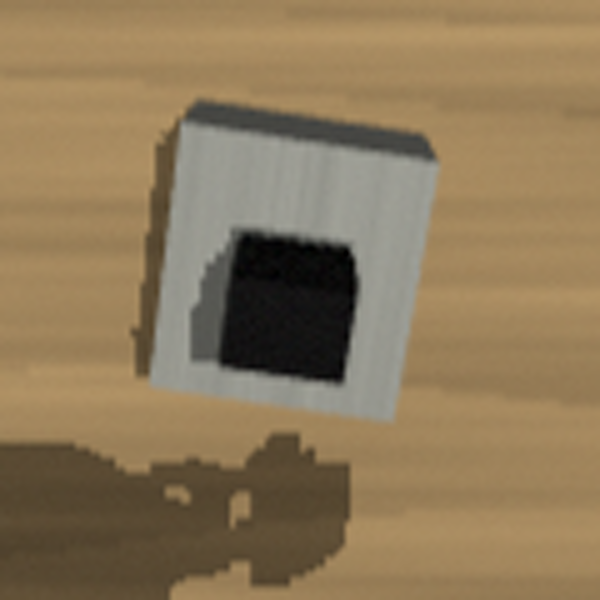

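```bash
cat >> h.py <<'E'
def rect(p,px,z): # four corner pixels of a rectangle in order, at height z -> centre, sides, angles
    W=np.array([ray(p,u,v,z)[:2] for u,v in px]);o=[]
    for i in range(4):
        d=W[(i+1)%4]-W[i];o.append((np.hypot(*d).round(1),np.degrees(np.arctan2(d[1],d[0])).round(1)))
    print(W.mean(0).round(1),o);return W.mean(0)
E
python3 - <<'E'
from h import *
import pickle
p,s,a=pickle.load(open('w1.pkl','rb'))
f=lambda L:[(200+u/5-.4,110+v/5-.4) for u,v in L]
rect(p,f([(187,122),(437,160),(395,422),(150,384)]),50)
rect(p,f([(233,275),(357,290),(344,383),(220,365)]),98)
E
```

```text
[446.3 322.4] [(np.float64(57.9), np.float64(81.5)), (np.float64(64.3), np.float64(-7.5)), (np.float64(60.2), np.float64(-99.2)), (np.float64(63.5), np.float64(170.4))]
[446.1 322.2] [(np.float64(25.1), np.float64(83.0)), (np.float64(19.8), np.float64(-7.1)), (np.float64(25.8), np.float64(-98.6)), (np.float64(19.1), np.float64(171.0))]
```

Request:
{"name": "drive_tool", "arguments": {"series": [[0, 0, 0, -60, -17, 0, 0], [0, 0, 0, -120, -34, 0, 0], [0, 0, 0, -192, -54, 0, 0], [0, 0, 0, -192, -54, 0, 0], [0, 0, 0, -192, -54, 0, 0], [0, 0, 0, -192, -54, 0, 0], [0, 0, 0, -192, -54, 0, 0]]}}

```text
time_s: 2.33
eef_pos: [644.9, 272.3, 203.2]
eef_rot: [3.141, 0.0, -3.14]
wrist_force: [-0.3, 0.4, -0.0]
grip_width: 85.5
gripper_force: 0.0
```

```bash
python3 snap.py swC
```

```text
2.325 [644.92 272.34 203.16] [ 3.1414e+00  2.0000e-04 -3.1405e+00] [0.294 0.618 0.274 1.227 0.    0.293] [-0.26  0.43 -0.  ] 85.45156918736987
```

Request:
{"name": "drive_tool", "arguments": {"series": [[0, 0, 0, 4, -60, 0, 0], [0, 0, 0, 8, -120, 0, 0], [0, 0, 0, 12, -180, 0, 0], [0, 0, 0, 12, -240, 0, 0], [0, 0, 0, 12, -300, 0, 0], [0, 0, 0, 13, -344, 0, 0], [0, 0, 0, 13, -344, 0, 0], [0, 0, 0, 13, -344, 0, 0], [0, 0, 0, 13, -344, 0, 0], [0, 0, 0, 13, -344, 0, 0], [0, 0, 0, 13, -344, 0, 0]]}}

```text
time_s: 3.75
eef_pos: [633.1, -71.8, 202.4]
eef_rot: [-3.142, 0.0, -3.141]
wrist_force: [-0.3, 0.6, 1.2]
grip_width: 85.2
gripper_force: 0.0
```

```bash
python3 snap.py swB
```

```text
3.75 [633.09 -71.81 202.39] [-3.1416  0.     -3.141 ] [-0.229  0.49   0.058  1.139 -0.    -0.229] [-0.27  0.58  1.24] 85.17904520534132
```

Request:
{"name": "drive_tool", "arguments": {"series": [[0, 0, 0, 4, -60, 0, 0], [0, 0, 0, 4, -120, 0, 0], [0, 0, 0, 4, -184, 0, 0], [0, 0, 0, 4, -184, 0, 0], [0, 0, 0, 4, -184, 0, 0], [0, 0, 0, 4, -184, 0, 0], [0, 0, 0, 4, -184, 0, 0]]}}

```text
time_s: 4.68
eef_pos: [629.2, -255.1, 202.6]
eef_rot: [3.142, 0.0, -3.14]
wrist_force: [0.8, 0.2, 0.1]
grip_width: 85.7
gripper_force: 0.0
```

```bash
python3 snap.py swA
python3 - <<'E'
import pickle,numpy as np,cv2
from h import *
o=[]
for n in('swC','swB','swA'):
    p,s,a=pickle.load(open(n+'.pkl','rb'));u,v=proj(p,[[s['eef_pos'][0],s['eef_pos'][1],50]])[0].astype(int);print(n,u,v)
    c=a[v-75:v+75,u-65:u+65];o.append(cv2.resize(c,(400,462),interpolation=cv2.INTER_CUBIC)[:, :])
cv2.imwrite('pics/c2.png',np.hstack(o)[:, :][:,:1200])
cv2.imwrite('pics/c2.png',cv2.resize(np.hstack(o),(800,308)))
E
```

```text
4.675 [ 629.19 -255.12  202.63] [ 3.1415e+00  1.0000e-04 -3.1402e+00] [-0.494  0.574  0.197  1.194  0.    -0.495] [0.8  0.17 0.05] 85.74365450911014
swC 261 170
swB 261 170
swA 261 170
```

View pics/c2.png

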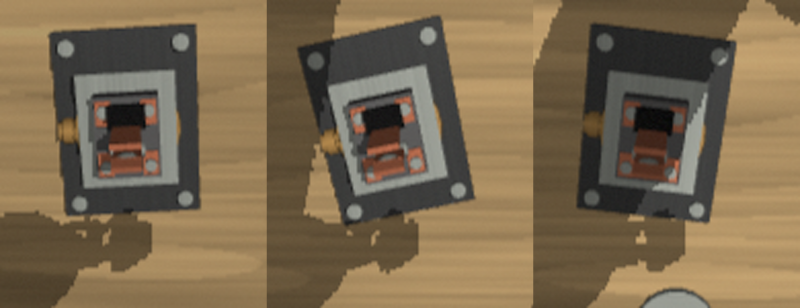

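Run:
```python
import pickle,numpy as np,cv2
from h import *
o=[]
C={'swC':[(50,32),(196,25),(200,208),(66,215)],'swB':[(298,47),(440,16),(474,198),(346,224)],'swA':[(591,24),(736,42),(708,222),(577,208)]}
F={'swC':[(74,76),(174,70),(180,185),(84,190)],'swB':[(328,86),(426,65),(447,173),(350,195)],'swA':[(607,71),(707,84),(692,193),(598,184)]}
for i,n in enumerate(('swC','swB','swA')):
    p,s,a=pickle.load(open(n+'.pkl','rb'));f=lambda L:[(261-65+(u-i*800/3)/2.051-.3,170-75+v/2.053-.3) for u,v in L]
    rect(p,f(C[n]),10);rect(p,f(F[n]),27)
    c=a[130:190,233:283];o.append(cv2.resize(c,(266,320),interpolation=cv2.INTER_CUBIC))
cv2.imwrite('pics/c3.png',np.hstack(o))
```

```text
[635.2 268. ] [(np.float64(88.9), np.float64(92.6)), (np.float64(117.9), np.float64(3.2)), (np.float64(90.3), np.float64(-86.8)), (np.float64(118.7), np.float64(-177.4))]
[636.4 268.2] [(np.float64(59.5), np.float64(93.4)), (np.float64(71.5), np.float64(4.3)), (np.float64(60.8), np.float64(-86.9)), (np.float64(71.2), np.float64(-176.8))]
[623.9 -79.2] [(np.float64(88.5), np.float64(101.8)), (np.float64(118.3), np.float64(12.2)), (np.float64(87.8), np.float64(-77.8)), (np.float64(118.9), np.float64(-167.4))]
[624.  -80.2] [(np.float64(59.6), np.float64(101.9)), (np.float64(67.6), np.float64(11.9)), (np.float64(62.8), np.float64(-76.7)), (np.float64(69.3), np.float64(-170.7))]
[ 621.9 -265. ] [(np.float64(88.9), np.float64(83.2)), (np.float64(118.5), np.float64(-7.1)), (np.float64(88.6), np.float64(-96.5)), (np.float64(119.0), np.float64(173.1))]
[ 622.2 -265.7] [(np.float64(59.9), np.float64(82.7)), (np.float64(68.8), np.float64(-6.7)), (np.float64(59.6), np.float64(-95.7)), (np.float64(70.4), np.float64(173.5))]
```

View pics/c3.png

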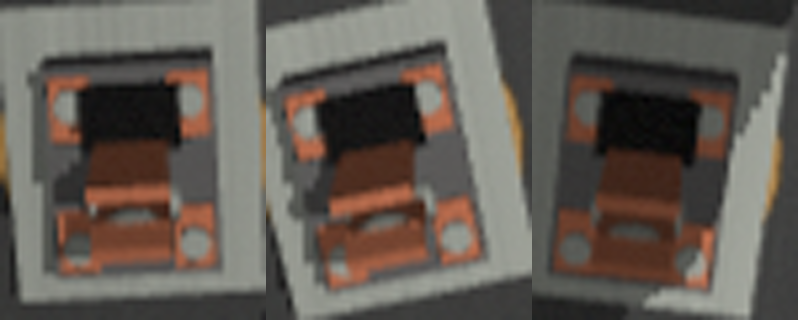

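Run:
```python
import pickle,numpy as np
from h import *
for i,(n,c,y) in enumerate((('swC',(635.8,268.1),3.2),('swB',(624,-79.7),12),('swA',(622,-265.3),-6.8))):
    p,s,a=pickle.load(open(n+'.pkl','rb'));t=np.radians(y)
    for l in [(-8,96),(-5,96),(-8,92),(-5,84),(5,96),(8,96),(2.5,84),(5.5,84),(7,92),(10,92),(5,47),(8,47),(-8,47),(0,96)]:
        x,z=l;X=[c[0]+x*np.cos(t),c[1]+x*np.sin(t),z];u,v=proj(p,[X])[0];print(l,((u-233)*5.33+266*i+2).round(),((v-130)*5.33+2).round(),end='; ')
    print()
```

```text
(-8, 96) 129.0 188.0; (-5, 96) 130.0 203.0; (-8, 92) 129.0 183.0; (-5, 84) 131.0 189.0; (5, 96) 133.0 254.0; (8, 96) 134.0 269.0; (2.5, 84) 133.0 225.0; (5.5, 84) 134.0 240.0; (7, 92) 134.0 258.0; (10, 92) 135.0 273.0; (5, 47) 136.0 195.0; (8, 47) 137.0 208.0; (-8, 47) 132.0 137.0; (0, 96) 131.0 229.0; 
(-8, 96) 369.0 190.0; (-5, 96) 373.0 205.0; (-8, 92) 370.0 185.0; (-5, 84) 374.0 191.0; (5, 96) 384.0 255.0; (8, 96) 387.0 269.0; (2.5, 84) 383.0 227.0; (5.5, 84) 386.0 241.0; (7, 92) 387.0 259.0; (10, 92) 390.0 273.0; (5, 47) 389.0 195.0; (8, 47) 392.0 208.0; (-8, 47) 376.0 139.0; (0, 96) 378.0 230.0; 
(-8, 96) 637.0 199.0; (-5, 96) 635.0 214.0; (-8, 92) 638.0 194.0; (-5, 84) 637.0 199.0; (5, 96) 630.0 264.0; (8, 96) 628.0 279.0; (2.5, 84) 633.0 235.0; (5.5, 84) 632.0 250.0; (7, 92) 629.0 268.0; (10, 92) 628.0 283.0; (5, 47) 638.0 203.0; (8, 47) 636.0 216.0; (-8, 47) 644.0 147.0; (0, 96) 633.0 239.0;
```

Request:
{"name": "drive_tool", "arguments": {"series": [[0, 0, -7, 18, 58, 0, 0], [0, 0, -15, 37, 116, 0, 0], [0, 0, -24, 55, 174, 0, 0], [0, 0, -33, 73, 232, 0, 0], [0, 0, -42, 92, 290, 0, 0], [0, 0, -50, 110, 348, 0, 0], [0, 0, -58, 128, 406, 0, 0], [0, 0, -66, 146, 464, 0, 0], [0, 0, -74, 165, 522, 0, 0], [0, 0, -81.6, 183, 577.4, 0, 0], [0, 0, -81.6, 183, 577.4, 0, 0], [0, 0, -81.6, 183, 577.4, 0, 0]]}}

```text
time_s: 6.22
eef_pos: [445.9, 321.0, 202.4]
eef_rot: [-3.141, -0.0, -1.717]
wrist_force: [-0.5, -0.0, 0.4]
grip_width: 85.3
gripper_force: 0.0
```

Request:
{"name": "drive_tool", "arguments": {"series": [[0, 0, -81.6, 183, 577.4, 0, 0]]}}

```text
time_s: 6.35
eef_pos: [387.5, 310.5, 201.7]
eef_rot: [-3.14, 0.0, -1.53]
wrist_force: [-1.0, -0.3, 0.3]
grip_width: 85.1
gripper_force: 0.0
```

```bash
python3 snap.py g1
python3 - <<'E'
import pickle,cv2,numpy as np
from h import *
p,s,a=pickle.load(open('g1.pkl','rb'));print(totool(s,[446.2,322.3,64]));u,v=proj(p,[[446.2,322.3,98]])[0].astype(int);print(u,v)
cv2.imwrite('pics/c4.png',cv2.resize(a[v-60:v+60,u-80:u+80],(800,600),interpolation=cv2.INTER_CUBIC))
E
```

```text
6.35 [387.46 310.49 201.72] [-3.1399e+00  3.0000e-04 -1.5301e+00] [ 5.270e-01  2.270e-01 -3.310e-01  1.012e+00 -1.000e-03 -1.084e+00] [-0.98 -0.34  0.29] 85.06506919174882
[ -9.3662034  -58.94479326 137.81862768]
202 188
```

View pics/c4.png

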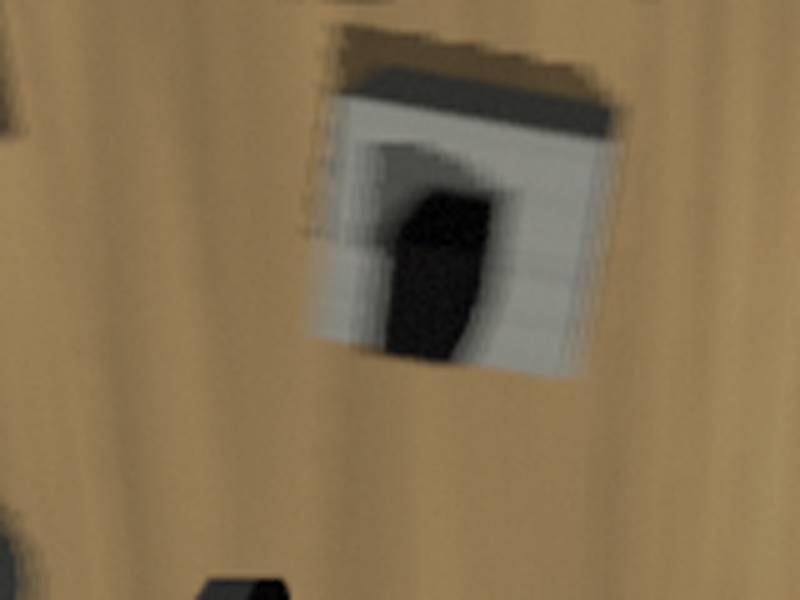

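The extra row was taken from the new start pose, so the tool went on one more row. I'll let it settle and work out the correction.

Request:
{"name": "drive_tool", "arguments": {"series": [[0, 0, 0, 0, 0, 0, 0], [0, 0, 0, 0, 0, 0, 0], [0, 0, 0, 0, 0, 0, 0]]}}

```text
time_s: 6.78
eef_pos: [386.2, 310.8, 202.8]
eef_rot: [-3.14, 0.001, -1.533]
wrist_force: [0.0, 0.1, -0.0]
grip_width: 85.2
gripper_force: 0.0
```

```bash
cat > go.py <<'E'
import sys
from h import *
from station import ctrl
x,y,z,psi=map(float,sys.argv[1:5]);s=ctrl.state()
d=totool(s,[x,y,z]);yaw=np.degrees(s['eef_rot'][2])
print('t',s['time_s'],'pos',s['eef_pos'].round(2),'rot',np.degrees(s['eef_rot']).round(2),'F',s['wrist_force'].round(2),'w',round(s['grip_width'],2))
print('shift',d.round(2),'rz',-((psi-yaw+180)%360-180).round(2) if 0 else round(-((psi-yaw+180)%360-180),2),'j6',s['joints'][5].round(2))
E
python3 go.py 446.2 322.3 64 -98.4
```

```text
t 6.775 pos [386.22 310.85 202.83] rot [-1.7992e+02  4.0000e-02 -8.7810e+01] F [ 0.    0.07 -0.02] w 85.18
shift [ -9.06 -60.17 138.92] rz 10.59 j6 -1.08
```

Request:
{"name": "drive_tool", "arguments": {"series": [[0, 0, 10.6, -9, -60, 0, 0], [0, 0, 10.6, -9, -60, 0, 0], [0, 0, 10.6, -9, -60, 0, 0], [0, 0, 10.6, -9, -60, 50, 0], [0, 0, 10.6, -9, -60, 80, 0], [0, 0, 10.6, -9, -60, 80, 0], [0, 0, 10.6, -9, -60, 80, 0]]}}

```text
time_s: 7.65
eef_pos: [444.6, 322.8, 123.9]
eef_rot: [-3.14, 0.001, -1.715]
wrist_force: [-1.0, 0.1, 0.4]
grip_width: 85.3
gripper_force: 0.0
```

```bash
python3 go.py 446.2 322.3 64 -98.4
```

```text
t 7.65 pos [444.57 322.75 123.87] rot [-1.7992e+02  6.0000e-02 -9.8270e+01] F [-0.98  0.1   0.37] w 85.29
shift [ 0.28 -1.59 59.88] rz 0.13 j6 -0.93
```

Request:
{"name": "drive_tool", "arguments": {"series": [[0, 0, 0, 0, -1, 30, 0], [0, 0, 0, 0, -1, 60, 0], [0, 0, 0, 0, -1, 60, 0], [0, 0, 0, 0, -1, 60, 0.5], [0, 0, 0, 0, -1, 60, 1], [0, 0, 0, 0, -1, 60, 1], [0, 0, 0, 0, -1, 60, 1], [0, 0, 0, 0, -1, 60, 1], [0, 0, 0, 0, -1, 60, 1], [0, 0, 0, 0, -1, 60, 1], [0, 0, 0, 0, -1, 60, 1], [0, 0, 0, 0, -1, 60, 1]], "newtons": 50}}

```text
time_s: 9.15
eef_pos: [445.8, 322.5, 63.2]
eef_rot: [-3.14, 0.001, -1.716]
wrist_force: [-0.3, -0.7, 5.9]
grip_width: 18.3
gripper_force: 49.8
```

```bash
for i in 1 2; do python3 go.py 446.2 322.3 64 -98.4;done; python3 snap.py g2
```

```text
t 9.15 pos [445.85 322.47  63.23] rot [-1.7992e+02  5.0000e-02 -9.8300e+01] F [-0.26 -0.69  5.92] w 18.32
shift [ 0.12 -0.37 -0.77] rz 0.1 j6 -0.93
t 9.15 pos [445.85 322.47  63.23] rot [-1.7992e+02  5.0000e-02 -9.8300e+01] F [-0.26 -0.69  5.92] w 18.32
shift [ 0.12 -0.37 -0.77] rz 0.1 j6 -0.93
9.15 [445.85 322.47  63.23] [-3.1403e+00  8.0000e-04 -1.7157e+00] [ 0.492  0.458 -0.383  0.728 -0.    -0.934] [-0.26 -0.69  5.92] 18.32319673067061
```

Request:
{"name": "drive_tool", "arguments": {"series": [[0, 0, 0, 0, 0, -30, 1], [0, 0, 0, 0, 0, -80, 1], [0, 0, 0, 0, 0, -140, 1], [0, 0, 0, 0, 0, -140, 1], [0, 0, 0, 0, 0, -140, 1], [0, 0, 0, 0, 0, -140, 1]]}}

```text
time_s: 9.95
eef_pos: [443.9, 321.5, 200.4]
eef_rot: [3.139, -0.002, -1.716]
wrist_force: [-0.0, 0.4, 0.3]
grip_width: 18.1
gripper_force: 49.1
```

```bash
python3 go.py 635.8 268.1 203 -86.8
```

```text
t 9.95 pos [443.88 321.47 200.44] rot [ 1.7983e+02 -1.3000e-01 -9.8300e+01] F [-0.03  0.44  0.3 ] w 18.14
shift [  25.12 -197.61   -3.09] rz -11.5 j6 -0.93
```

Request:
{"name": "drive_tool", "arguments": {"series": [[0, 0, -3, 7, -50, -3, 1], [0, 0, -6, 14, -100, -3, 1], [0, 0, -11.5, 20, -150, -3, 1], [0, 0, -11.5, 25.1, -197.6, -3, 1], [0, 0, -11.5, 25.1, -197.6, -3, 1], [0, 0, -11.5, 25.1, -197.6, -3, 1], [0, 0, -11.5, 25.1, -197.6, -3, 1], [0, 0, -11.5, 25.1, -197.6, -3, 1]]}}

```text
time_s: 10.95
eef_pos: [636.2, 269.5, 205.8]
eef_rot: [-3.141, 0.0, -1.514]
wrist_force: [-0.2, -0.5, -0.3]
grip_width: 18.0
gripper_force: 49.3
```

```bash
for i in 1 2 3; do python3 go.py 635.8 268.1 156 -86.8; python3 -c "
from station import ctrl;ctrl.get_image('side')"; done
```

```text
t 10.95 pos [636.17 269.46 205.81] rot [-179.99    0.    -86.73] F [-0.22 -0.5  -0.26] w 18.0
shift [ 1.34  0.46 49.81] rz 0.07 j6 -1.33
t 11.0 pos [636.37 269.41 205.93] rot [-1.7998e+02  1.0000e-02 -8.6740e+01] F [ 0.5  -0.01 -1.54] w 18.05
shift [ 1.28  0.66 49.93] rz 0.06 j6 -1.33
t 11.05 pos [636.54 269.32 205.93] rot [-1.7997e+02  1.0000e-02 -8.6740e+01] F [-0.17  1.19 -0.46] w 18.63
shift [ 1.18  0.84 49.92] rz 0.06 j6 -1.33
```

Request:
{"name": "drive_tool", "arguments": {"series": [[0, 0, 0, 1.2, 0.7, 25, 1], [0, 0, 0, 1.2, 0.7, 49, 1], [0, 0, 0, 1.2, 0.7, 49, 1], [0, 0, 0, 1.2, 0.7, 49, 1], [0, 0, 0, 1.2, 0.7, 49, 1], [0, 0, 0, 1.2, 0.7, 49, 1], [0, 0, 0, 1.2, 0.7, 49, 1], [0, 0, 0, 1.2, 0.7, 49, 1]]}}

```text
time_s: 12.1
eef_pos: [636.5, 267.6, 156.5]
eef_rot: [-3.141, 0.0, -1.515]
wrist_force: [0.2, 0.4, -0.8]
grip_width: 18.2
gripper_force: 49.3
```

```bash
python3 go.py 635.8 268.1 156 -86.8; python3 snap.py i1
python3 - <<'E'
import pickle,cv2
from h import *
p,s,a=pickle.load(open('i1.pkl','rb'));u,v=proj(p,[[635.8,268.1,96]])[0].astype(int);print(u,v)
cv2.imwrite('pics/c5.png',cv2.resize(a[v-45:v+45,u-60:u+60],(800,600),interpolation=cv2.INTER_CUBIC))
c,n=np.array([635.8,268.1]),3.2*np.pi/180
for q in [(-8,-8,96),(-5,-8,96),(-3,0,80),(3,-7,99)]:
    X=[c[0]+q[0]*np.cos(n)-q[1]*np.sin(n),c[1]+q[0]*np.sin(n)+q[1]*np.cos(n),q[2]];w=proj(p,[X])[0];print(q,((w-[u-60,v-45]+.5)*6.667).round())
E
```

```text
t 12.1 pos [636.46 267.59 156.51] rot [-179.99    0.    -86.8 ] F [ 0.25  0.41 -0.75] w 18.17
shift [-0.55  0.63  0.51] rz 0.0 j6 -1.34
12.1 [636.46 267.59 156.51] [-3.1415  0.     -1.5149] [ 0.291  0.62   0.16   1.111 -0.    -1.336] [ 0.25  0.41 -0.75] 18.172193799471096
260 194
(-8, -8, 96) [468. 248.]
(-5, -8, 96) [445. 248.]
(-3, 0, 80) [428. 268.]
(3, -7, 99) [383. 262.]
```

View pics/c5.png

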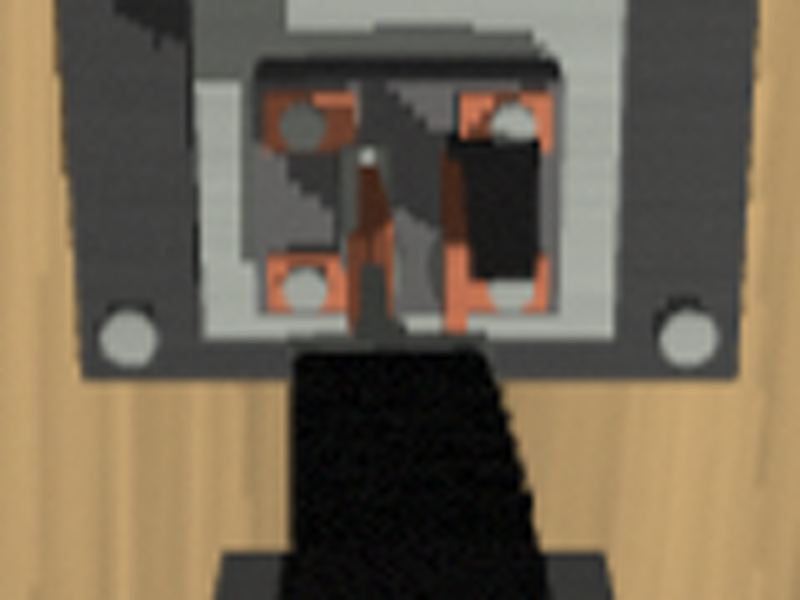

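```bash
cat >> h.py <<'E'
def ytool(p,s,u,x,z): # tool-y of a point with known tool x,z seen in column u
    R=Ro.from_euler('xyz',s['eef_rot']).as_matrix()
    f=lambda y:proj(p,[np.array(s['eef_pos'])+R@np.array([x,y,z])])[0]
    from scipy.optimize import brentq
    y=brentq(lambda y:f(y)[0]-u,-40,40);return y,f(y)[1]
E
python3 - <<'E'
import pickle
from h import *
p,s,a=pickle.load(open('i1.pkl','rb'))
c=lambda u:200+u/6.667-.5
for n,u,x,z in [('hbL',293,13,13.5),('hbR',488,13,13.5),('htL',285,13,-34.5),('htR',548,13,-34.5),('tipL',358,7,56),('tipR',388,7,56),('rootL',352,7,30),('rootR',406,7,30)]:
    y,v=ytool(p,s,c(u),x,z);print(n,round(y,2),'row in crop',round((v-149+.5)*6.667))
R=Ro.from_euler('xyz',s['eef_rot']).as_matrix();print(R.round(3))
E
```

```text
hbL -11.06 row in crop 331
hbR 9.43 row in crop 331
htL -8.79 row in crop 534
htR 12.45 row in crop 534
tipL -5.48 row in crop 262
tipR -1.65 row in crop 262
rootL -5.44 row in crop 331
rootR 0.74 row in crop 331
[[ 0.056 -0.998  0.   ]
 [-0.998 -0.056  0.   ]
 [-0.    -0.    -1.   ]]
```

Request:
{"name": "drive_tool", "arguments": {"series": [[-1.7, 0, 0, -0.5, 0.7, 0, 1], [-3.4, 0, 0, -0.5, 0.7, 0, 1], [-3.4, 0, 0, -0.5, 0.7, 0, 1], [-3.4, 0, 0, -0.5, 0.7, 0, 1], [-3.4, 0, 0, -0.5, 0.7, 0, 1], [-3.4, 0, 0, -0.5, 0.7, 0, 1]], "newtons": 80}}

```text
time_s: 12.9
eef_pos: [635.6, 268.1, 156.6]
eef_rot: [3.083, 0.0, -1.515]
wrist_force: [0.1, 0.3, -0.7]
grip_width: 17.1
gripper_force: 80.4
```

```bash
python3 go.py 635.8 268.1 156 -86.8; python3 snap.py i2
python3 - <<'E'
import pickle,cv2
from h import *
p,s,a=pickle.load(open('i2.pkl','rb'));u,v=proj(p,[[635.8,268.1,96]])[0].astype(int);print(u,v)
cv2.imwrite('pics/c6.png',cv2.resize(a[v-45:v+45,u-60:u+60],(800,600),interpolation=cv2.INTER_CUBIC))
c,n=np.array([635.8,268.1]),3.2*np.pi/180
for q in [(-8,-8,96),(-5,-8,96),(-8,8,96),(-5,8,96),(-1.5,-7,99),(1.5,-7,99)]:
    X=[c[0]+q[0]*np.cos(n)-q[1]*np.sin(n),c[1]+q[0]*np.sin(n)+q[1]*np.cos(n),q[2]];w=proj(p,[X])[0];print(q,((w-[u-60,v-45]+.5)*6.667).round())
E
```

```text
t 12.9 pos [635.58 268.09 156.59] rot [176.62   0.   -86.79] F [ 0.07  0.35 -0.72] w 17.12
shift [ 0.01 -0.25  0.58] rz 0.01 j6 -1.34
12.9 [635.58 268.09 156.59] [ 3.0826  0.     -1.5147] [ 0.286  0.67   0.249  1.207  0.013 -1.342] [ 0.07  0.35 -0.72] 17.11548139729557
255 193
(-8, -8, 96) [466. 249.]
(-5, -8, 96) [443. 250.]
(-8, 8, 96) [466. 365.]
(-5, 8, 96) [443. 365.]
(-1.5, -7, 99) [417. 265.]
(1.5, -7, 99) [394. 265.]
```

View pics/c6.png

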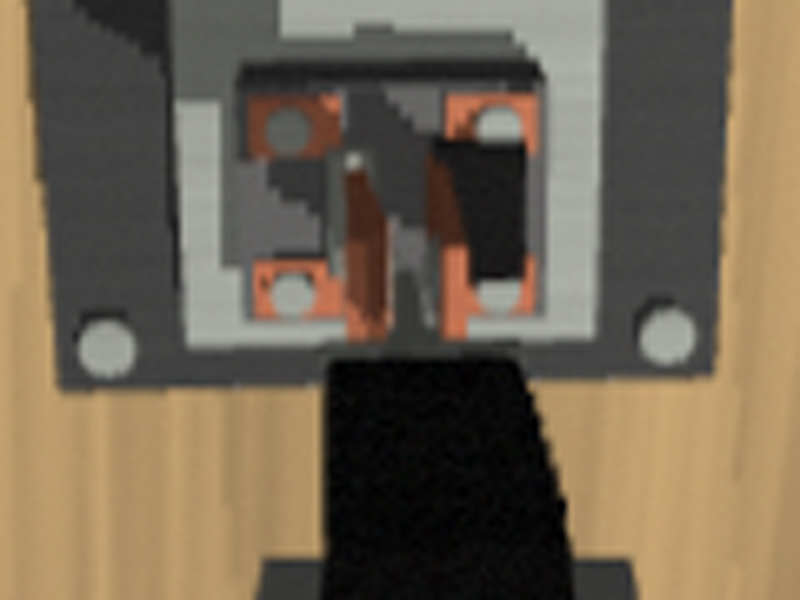

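Run:
```python
import pickle
from h import *
p,s,a=pickle.load(open('i2.pkl','rb'))
c=lambda u:195+u/6.667-.5
from scipy.optimize import brentq
for n,u,y,z in [('tip',406,-7,100),('root',413,-7,124),('hb',423.5,-13,143)]:
    x=brentq(lambda x:proj(p,[[x,268.1+y,z]])[0][0]-c(u),600,670);print(n,round(x,2),proj(p,[[x,268.1+y,z]])[0][1]*6.667-148*6.667)
```

```text
tip 636.2 263.93075627932046
root 636.32 327.21265828211574
hb 636.31 334.43432223410457
```

Request:
{"name": "drive_tool", "arguments": {"series": [[0, 0, 0, 0, 0.5, 5, 1], [0, 0, 0, 0, 0.2, 10, 1], [0, 0, 0, 0, -0.1, 15, 1], [0, 0, 0, 0, -0.4, 20, 1], [0, 0, 0, 0, -0.7, 25, 1], [0, 0, 0, 0, -1.0, 31, 1], [0, 0, 0, 0, -1.0, 31, 1], [0, 0, 0, 0, -1.0, 31, 1], [0, 0, 0, 0, -1.0, 31, 1], [0, 0, 0, 0, -1.0, 31, 1]]}}

```text
time_s: 14.2
eef_pos: [634.9, 268.0, 125.5]
eef_rot: [3.082, 0.0, -1.515]
wrist_force: [-1.2, -1.2, -0.8]
grip_width: 16.9
gripper_force: 80.3
```

```bash
python3 go.py 635 268.1 109.5 -86.8
```

```text
t 14.2 pos [634.88 267.98 125.52] rot [176.61   0.   -86.8 ] F [-1.21 -1.23 -0.8 ] w 16.88
shift [-0.11 -1.07 15.99] rz 0.0 j6 -1.34
```

Request:
{"name": "drive_tool", "arguments": {"series": [[0, 0, 0, 0, -0.2, 3, 1], [0, 0, 0, 0, -0.35, 6, 1], [0, 0, 0, 0, -0.5, 8, 1], [0, 0, 0, 0, -0.6, 10, 1], [0, 0, 0, 0, -0.7, 12, 1], [0, 0, 0, 0, -0.7, 12, 1], [0, 0, 0, 0, -0.7, 12, 1], [0, 0, 0, 0, -0.7, 12, 1], [0, 0, 0, 0, -0.7, 12, 1]]}}

```text
time_s: 15.32
eef_pos: [635.0, 267.9, 113.2]
eef_rot: [3.082, -0.0, -1.515]
wrist_force: [1.2, -0.1, -1.7]
grip_width: 16.8
gripper_force: 80.3
```

```bash
python3 go.py 635 268.1 109.5 -86.8
```

```text
t 15.325 pos [634.99 267.94 113.24] rot [ 1.7661e+02 -1.0000e-02 -8.6800e+01] F [ 1.17 -0.08 -1.75] w 16.76
shift [-0.16 -0.24  3.73] rz 0.0 j6 -1.34
```

Request:
{"name": "drive_tool", "arguments": {"series": [[0, 0, 0, 0, -0.1, 1, 1], [0, 0, 0, 0, -0.15, 2, 1], [0, 0, 0, 0, -0.2, 3, 1], [0, 0, 0, 0, -0.2, 3, 1], [0, 0, 0, 0, -0.2, 3, 1], [0, 0, 0, 0, -0.2, 3, 1]]}}

```text
time_s: 16.08
eef_pos: [635.0, 268.0, 110.4]
eef_rot: [3.082, -0.0, -1.515]
wrist_force: [0.9, 0.7, 0.0]
grip_width: 17.0
gripper_force: 80.5
```

Request:
{"name": "drive_tool", "arguments": {"series": [[0, 0, 0, 0, 0, 0.5, 1], [0, 0, 0, 0, 0, 0.5, 1], [0, 0, 0, 0, 0, 0.5, 1]]}}

```text
time_s: 16.45
eef_pos: [634.9, 268.0, 109.9]
eef_rot: [3.082, 0.0, -1.515]
wrist_force: [2.2, -0.0, -0.1]
grip_width: 16.6
gripper_force: 80.6
```

```bash
python3 go.py 635 268.1 109.5 -86.8; python3 snap.py i3; python3 go.py 635 268.1 109.5 -86.8
cat > cr.py <<'E'
import pickle,cv2,sys
from h import *
n,x,y=sys.argv[1],float(sys.argv[2]),float(sys.argv[3])
p,s,a=pickle.load(open(n+'.pkl','rb'));u,v=proj(p,[[x,y,96]])[0].astype(int);print(u,v)
cv2.imwrite(f'pics/{n}_c.png',cv2.resize(a[v-45:v+45,u-60:u+60],(800,600),interpolation=cv2.INTER_CUBIC))
E
python3 cr.py i3 635 268.1
```

```text
t 16.45 pos [634.94 268.   109.9 ] rot [176.61   0.   -86.8 ] F [ 2.19 -0.02 -0.06] w 16.64
shift [-0.09 -0.09  0.4 ] rz 0.0 j6 -1.34
16.45 [634.94 268.   109.9 ] [ 3.0825  0.     -1.5149] [ 0.286  0.698  0.179  1.109  0.013 -1.341] [ 2.19 -0.02 -0.06] 16.637484309982284
t 16.5 pos [634.93 267.99 109.9 ] rot [176.61  -0.   -86.8 ] F [ 1.89 -0.21  0.06] w 17.25
shift [-0.1 -0.1  0.4] rz 0.0 j6 -1.34
258 215
```

Request:
{"name": "drive_tool", "arguments": {"series": [[0, 0, 0, 0, 0.3, 0.4, 1], [0, 0, 0, 0, 0.3, 0.7, 1], [0, 0, 0, 0, 0.3, 0.7, 1], [0, 0, 0, 0, 0.3, 0.7, 1]]}}

```text
time_s: 17.0
eef_pos: [634.7, 268.0, 109.2]
eef_rot: [3.083, 0.0, -1.515]
wrist_force: [1.8, -0.1, 0.2]
grip_width: 17.1
gripper_force: 80.6
```

Request:
{"name": "drive_tool", "arguments": {"series": [[0, 0, 0, 0, 0, 0.5, 1], [0, 0, 0, 0, 0, 0.5, 1], [0, 0, 0, 0, 0, 0.5, 1]]}}

```text
time_s: 17.38
eef_pos: [634.8, 268.0, 109.1]
eef_rot: [3.083, 0.0, -1.515]
wrist_force: [3.0, -0.2, 3.7]
grip_width: 17.0
gripper_force: 81.0
```

```bash
for i in 1 2 3; do python3 go.py 635 268.1 109.5 -86.8; python3 snap.py i3; done |grep ^t; python3 cr.py i3 635 268.1
```

```text
t 17.375 pos [634.81 268.03 109.14] rot [ 1.7665e+02  1.0000e-02 -8.6800e+01] F [ 2.95 -0.18  3.67] w 16.98
t 17.425 pos [634.8  268.01 109.11] rot [ 1.7665e+02  1.0000e-02 -8.6800e+01] F [ 1.6  -0.73  4.28] w 16.81
t 17.475 pos [634.81 268.05 109.11] rot [ 1.7665e+02  1.0000e-02 -8.6800e+01] F [2.32 0.39 4.42] w 16.36
257 215
```

View pics/i3_c.png

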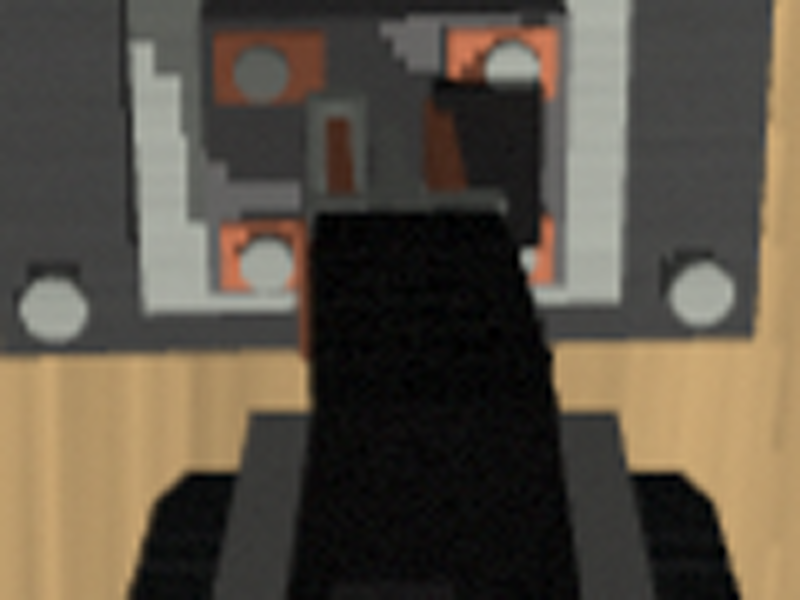

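Run:
```python
import pickle
from h import *
from scipy.optimize import brentq
p,s,a=pickle.load(open('i3.pkl','rb'))
c=lambda u:197+u/6.667-.5
for n,u,z in [('hbL',313,96),('hbR',506,96),('L400',310,None),('bot L',289,144),('bot R',582,144)]:
    if z: 
        x=brentq(lambda x:proj(p,[[x,255.1,z]])[0][0]-c(u),600,670);print(n,round(x,2),(proj(p,[[x,255.1,z]])[0][1]-170)*6.667)
```

```text
hbL 645.73 186.68773653193063
hbR 625.45 192.76154894064518
bot L 647.55 389.97033771737944
bot R 623.87 396.85778949692934
```

Request:
{"name": "drive_tool", "arguments": {"series": [[0, 0, 0, 0, 0.3, -5, 1], [0, 0, 0, 0, 0.9, -15, 1], [0, 0, 0, 0, 1.8, -30, 1], [0, 0, 0, 0, 3, -50, 1], [0, 0, 0, 0, 5.3, -90, 1], [0, 0, 0, 0, 5.3, -90, 1], [0, 0, 0, 0, 5.3, -90, 1], [0, 0, 0, 0, 5.3, -90, 1]]}}

```text
time_s: 18.52
eef_pos: [633.4, 267.7, 197.4]
eef_rot: [3.079, -0.001, -1.515]
wrist_force: [0.4, -0.5, -1.0]
grip_width: 16.9
gripper_force: 80.4
```

```bash
python3 snap.py i4; python3 cr.py i4 635 268.1; python3 go.py 624 -79.7 200 -78
```

```text
18.525 [633.35 267.72 197.37] [ 3.0792e+00 -6.0000e-04 -1.5148e+00] [ 0.286  0.651  0.317  1.298  0.014 -1.341] [ 0.44 -0.54 -1.02] 16.9450071788088
252 181
t 18.575 pos [633.48 267.72 197.35] rot [ 1.7643e+02 -3.0000e-02 -8.6790e+01] F [ 0.18  0.79 -1.78] w 16.88
shift [346.35  29.    -0.64] rz -8.79 j6 -1.34
```

View pics/i4_c.png

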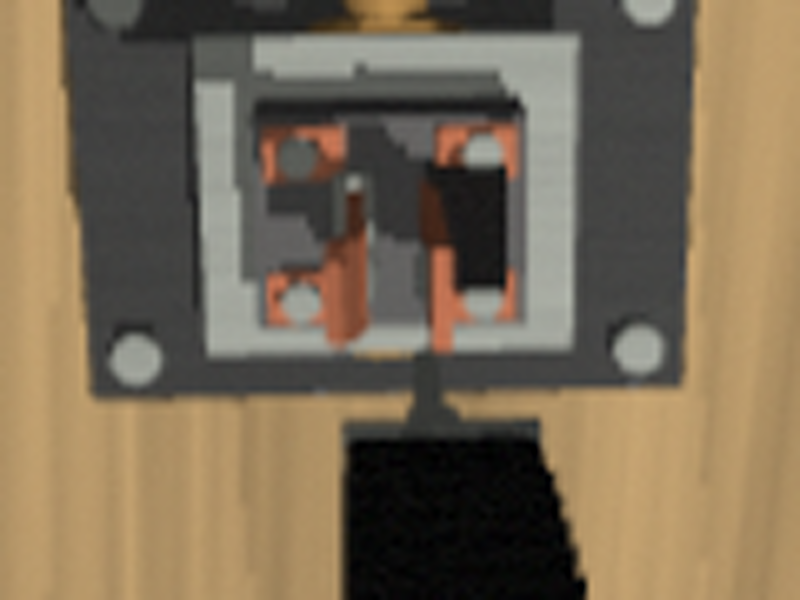

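```bash
cat > fit.py <<'E'
from h import *
import pickle
from scipy.optimize import minimize
from scipy.ndimage import map_coordinates
def fit(p,a,x0,rects): # rects: (lx,ly,z); x0: x,y,yaw(deg) ; mean image gradient along model edges
    g=cv2.GaussianBlur(cv2.cvtColor(a,cv2.COLOR_BGR2GRAY).astype(float),(0,0),1.0)
    t=np.linspace(-.46,.46,60)
    def cost(q):
        c,s=np.cos(np.radians(q[2])),np.sin(np.radians(q[2]));tot=0
        for lx,ly,z in rects:
            for ex,ey in((1,0),(-1,0),(0,1),(0,-1)):
                v=[]
                for d in(-.8,.8):
                    X=(ex*(lx/2+d) if ex else t*lx);Y=(ey*(ly/2+d) if ey else t*ly);X=X+0*t;Y=Y+0*t
                    uv=proj(p,np.c_[q[0]+c*X-s*Y,q[1]+s*X+c*Y,z+0*t]);v.append(map_coordinates(g,[uv[:,1],uv[:,0]],order=1,mode='nearest'))
                tot-=np.mean(np.minimum(np.abs(v[1]-v[0]),40))
        return tot
    best=min((minimize(cost,np.array(x0)+d,method='Nelder-Mead',options=dict(initial_simplex=np.array(x0)+d+np.array([[0,0,0],[2,0,0],[0,2,0],[0,0,2]]))) for d in ([0,0,0],[1.5,-1,1],[-1.5,1,-1])),key=lambda r:r.fun)
    return best.x.round(2),round(best.fun,1)
if __name__=='__main__':
    for n,x0 in (('swC',(635.8,268.1,3.2)),('swB',(624,-79.7,12)),('swA',(622,-265.3,-6.8)),('i4',(635.,268.1,3.2))):
        p,s,a=pickle.load(open(n+'.pkl','rb'))
        print(n,fit(p,a,x0,[(120,90,10),(70,60,27)]),fit(p,a,x0,[(120,90,10)]),fit(p,a,x0,[(70,60,27)]))
E
python3 fit.py
```

```text
swC (array([635.29, 267.78,   3.17]), np.float64(-247.7)) (array([635.13, 267.49,   3.08]), np.float64(-116.6)) (array([635.49, 268.04,   3.15]), np.float64(-133.5))
swB (array([624.3 , -79.62,  12.18]), np.float64(-245.8)) (array([624.18, -79.77,  12.2 ]), np.float64(-104.6)) (array([624.41, -79.42,  12.25]), np.float64(-142.2))
swA (array([ 621.79, -264.95,   -6.98]), np.float64(-192.8)) (array([ 621.53, -265.04,   -6.9 ]), np.float64(-92.9)) (array([ 622.01, -264.89,   -7.14]), np.float64(-101.0))
i4 (array([635.87, 267.54,   3.57]), np.float64(-256.6)) (array([635.99, 266.75,   3.73]), np.float64(-120.6)) (array([635.56, 268.35,   2.73]), np.float64(-146.2))
```

```bash
python3 go.py 623.5 -79.8 197 -77.8
```

```text
t 18.575 pos [633.48 267.72 197.35] rot [ 1.7643e+02 -3.0000e-02 -8.6790e+01] F [ 0.18  0.79 -1.78] w 16.88
shift [346.42  29.31   2.38] rz -8.99 j6 -1.34
```

Request:
{"name": "drive_tool", "arguments": {"series": [[0, 0.1, -2, 55, 4, 0, 1], [0, 0.2, -4, 110, 9, 0, 1], [0, 0.3, -6, 165, 14, 1, 1], [0, 0.4, -8, 220, 19, 1, 1], [0, 0.5, -9, 280, 24, 2, 1], [0, 0.53, -9, 335, 28, 2, 1], [0, 0.53, -9, 346.4, 29.3, 2.4, 1], [0, 0.53, -9, 346.4, 29.3, 2.4, 1], [0, 0.53, -9, 346.4, 29.3, 2.4, 1], [0, 0.53, -9, 346.4, 29.3, 2.4, 1], [0, 0.53, -9, 346.4, 29.3, 2.4, 1], [0, 0.53, -9, 346.4, 29.3, 2.4, 1]]}}

```text
time_s: 20.08
eef_pos: [624.6, -78.9, 198.2]
eef_rot: [3.082, 0.0, -1.357]
wrist_force: [-0.4, 0.9, -0.9]
grip_width: 16.7
gripper_force: 80.4
```

```bash
python3 go.py 623.5 -79.8 158 -77.8
```

```text
t 20.075 pos [624.61 -78.89 198.21] rot [ 1.766e+02  1.000e-02 -7.773e+01] F [-0.44  0.86 -0.92] w 16.71
shift [ 0.66 -1.11 40.22] rz 0.07 j6 -2.01
```

Request:
{"name": "drive_tool", "arguments": {"series": [[0, 0, 0, 0.7, -0.2, 20, 1], [0, 0, 0, 0.7, -1.1, 40, 1], [0, 0, 0, 0.7, -1.1, 40, 1], [0, 0, 0, 0.7, -1.1, 40, 1], [0, 0, 0, 0.7, -1.1, 40, 1], [0, 0, 0, 0.7, -1.1, 40, 1], [0, 0, 0, 0.7, -1.1, 40, 1]]}}

```text
time_s: 20.95
eef_pos: [623.7, -80.5, 158.6]
eef_rot: [3.083, -0.0, -1.358]
wrist_force: [0.3, -0.2, -0.2]
grip_width: 16.8
gripper_force: 80.4
```

```bash
python3 go.py 623.5 -79.8 125 -77.8; python3 snap.py j1; python3 cr.py j1 624.3 -79.6
```

```text
t 20.95 pos [623.66 -80.54 158.57] rot [ 1.7664e+02 -1.0000e-02 -7.7780e+01] F [ 0.27 -0.25 -0.24] w 16.84
shift [-0.76 -1.97 33.51] rz 0.02 j6 -2.02
20.95 [623.66 -80.54 158.57] [ 3.0829e+00 -2.0000e-04 -1.3576e+00] [-0.232  0.548  0.038  1.114 -0.025 -2.016] [ 0.27 -0.25 -0.24] 16.835461334862664
254 193
```

View pics/j1_c.png

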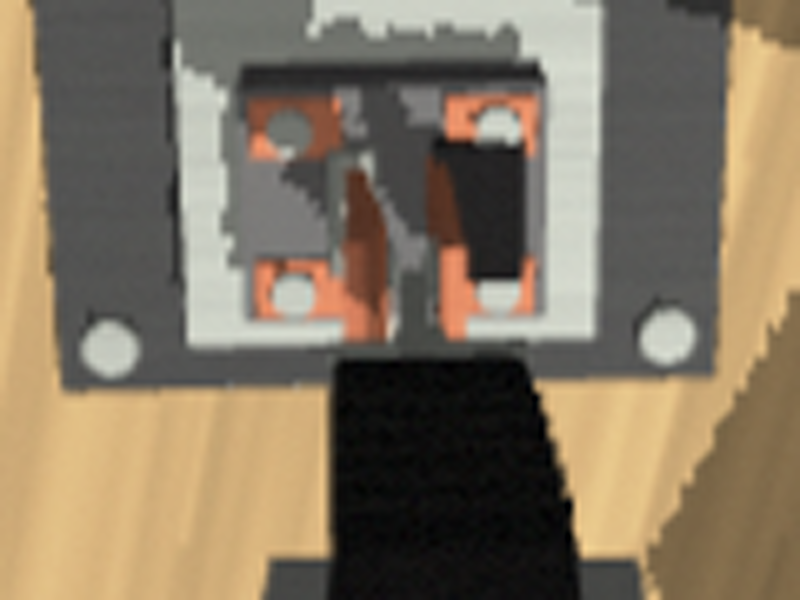

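Request:
{"name": "drive_tool", "arguments": {"series": [[0, 0, 0, -0.7, -0.3, 6, 1], [0, 0, 0, -0.7, -0.6, 12, 1], [0, 0, 0, -0.7, -0.9, 17, 1], [0, 0, 0, -0.7, -1.2, 22, 1], [0, 0, 0, -0.7, -1.5, 27, 1], [0, 0, 0, -0.7, -1.8, 32, 1], [0, 0, 0, -0.7, -2.0, 36, 1], [0, 0, 0, -0.7, -2.2, 40, 1], [0, 0, 0, -0.7, -2.4, 43, 1], [0, 0, 0, -0.7, -2.6, 46, 1], [0, 0, 0, -0.7, -2.6, 46, 1], [0, 0, 0, -0.7, -2.6, 46, 1]]}}

```text
time_s: 22.5
eef_pos: [623.5, -79.8, 112.0]
eef_rot: [3.083, 0.0, -1.358]
wrist_force: [2.1, 0.1, -1.7]
grip_width: 16.8
gripper_force: 80.3
```

```bash
python3 go.py 623.5 -79.8 109.1 -77.8
```

```text
t 22.5 pos [623.53 -79.8  111.99] rot [176.64   0.   -77.78] F [ 2.13  0.12 -1.69] w 16.79
shift [-0.   -0.14  2.89] rz 0.02 j6 -2.01
```

Request:
{"name": "drive_tool", "arguments": {"series": [[0, 0, 0, 0, -0.05, 1, 1], [0, 0, 0, 0, -0.1, 2, 1], [0, 0, 0, 0, -0.1, 2.6, 1], [0, 0, 0, 0, -0.1, 2.6, 1], [0, 0, 0, 0, -0.1, 2.6, 1]]}}

```text
time_s: 23.12
eef_pos: [623.4, -79.8, 109.6]
eef_rot: [3.083, -0.0, -1.357]
wrist_force: [3.0, 0.5, 0.6]
grip_width: 16.4
gripper_force: 80.7
```

Request:
{"name": "drive_tool", "arguments": {"series": [[0, 0, 0, 0, 0.1, 0.5, 1], [0, 0, 0, 0, 0.1, 0.8, 1], [0, 0, 0, 0, 0.1, 0.8, 1], [0, 0, 0, 0, 0.1, 0.8, 1]]}}

```text
time_s: 23.62
eef_pos: [623.4, -79.9, 109.1]
eef_rot: [3.083, -0.0, -1.358]
wrist_force: [3.5, 0.7, 4.5]
grip_width: 16.7
gripper_force: 81.2
```

```bash
for i in 1 2 3; do python3 go.py 623.5 -79.8 109.1 -77.8; python3 snap.py j2; done |grep ^t
```

```text
t 23.625 pos [623.4  -79.88 109.14] rot [ 1.7666e+02 -1.0000e-02 -7.7780e+01] F [3.47 0.67 4.45] w 16.71
t 23.675 pos [623.41 -79.88 109.12] rot [ 1.7666e+02 -1.0000e-02 -7.7780e+01] F [3.28 0.28 4.23] w 16.8
t 23.725 pos [623.38 -79.89 109.12] rot [ 1.7665e+02 -1.0000e-02 -7.7780e+01] F [3.61 2.06 5.09] w 16.93
```

Request:
{"name": "drive_tool", "arguments": {"series": [[0, 0, 0, 0, 0.3, -5, 1], [0, 0, 0, 0, 0.9, -15, 1], [0, 0, 0, 0, 1.8, -30, 1], [0, 0, 0, 0, 3, -50, 1], [0, 0, 0, 0, 5.3, -90, 1], [0, 0, 0, 0, 5.3, -90, 1], [0, 0, 0, 0, 5.3, -90, 1], [0, 0, 0, 0, 5.3, -90, 1]]}}

```text
time_s: 24.78
eef_pos: [621.8, -79.7, 197.6]
eef_rot: [3.08, 0.001, -1.358]
wrist_force: [0.1, -0.7, -0.4]
grip_width: 16.9
gripper_force: 80.4
```

```bash
python3 go.py 621 -264.9 198 -97
```

```text
t 24.775 pos [621.81 -79.73 197.63] rot [ 1.7644e+02  6.0000e-02 -7.7790e+01] F [ 0.12 -0.65 -0.44] w 16.86
shift [180.81  39.92   1.91] rz 19.21 j6 -2.01
```

Request:
{"name": "drive_tool", "arguments": {"series": [[0, -0.3, 6, 50, 10, 0, 1], [0, -0.6, 12, 100, 20, 1, 1], [0, -1.1, 19.2, 150, 32, 2, 1], [0, -1.14, 19.2, 180.8, 40, 2, 1], [0, -1.14, 19.2, 180.8, 40, 2, 1], [0, -1.14, 19.2, 180.8, 40, 2, 1], [0, -1.14, 19.2, 180.8, 40, 2, 1], [0, -1.14, 19.2, 180.8, 40, 2, 1], [0, -1.14, 19.2, 180.8, 40, 2, 1], [0, -1.14, 19.2, 180.8, 40, 2, 1]]}}

```text
time_s: 26.02
eef_pos: [622.2, -264.7, 199.4]
eef_rot: [3.082, -0.0, -1.693]
wrist_force: [0.5, 0.5, -0.8]
grip_width: 17.1
gripper_force: 80.4
```

```bash
python3 go.py 621 -264.9 158 -97
```

```text
t 26.025 pos [ 622.24 -264.73  199.36] rot [176.61  -0.   -96.99] F [ 0.53  0.48 -0.8 ] w 17.13
shift [ 0.32 -1.24 41.36] rz 0.01 j6 -1.95
```

Request:
{"name": "drive_tool", "arguments": {"series": [[0, 0, 0, 0.3, -0.2, 20, 1], [0, 0, 0, 0.3, -1.2, 41, 1], [0, 0, 0, 0.3, -1.2, 41, 1], [0, 0, 0, 0.3, -1.2, 41, 1], [0, 0, 0, 0.3, -1.2, 41, 1], [0, 0, 0, 0.3, -1.2, 41, 1], [0, 0, 0, 0.3, -1.2, 41, 1]]}}

```text
time_s: 26.9
eef_pos: [621.1, -265.3, 158.7]
eef_rot: [3.083, -0.0, -1.693]
wrist_force: [-0.0, -0.4, -1.7]
grip_width: 16.8
gripper_force: 80.4
```

```bash
python3 go.py 621 -264.9 112 -97; python3 snap.py k1; python3 -c "
import pickle
from fit import *
for n,x0 in(('j1',(624.3,-79.6,12.2)),('k1',(621.8,-265,-7))):
    p,s,a=pickle.load(open(n+'.pkl','rb'));print(n,fit(p,a,x0,[(120,90,10),(70,60,27)]),s['eef_pos'])"
```

```text
t 26.9 pos [ 621.05 -265.3   158.65] rot [ 1.7663e+02 -1.0000e-02 -9.7020e+01] F [-0.04 -0.43 -1.69] w 16.77
shift [-0.4  -2.64 46.58] rz -0.02 j6 -1.95
26.9 [ 621.05 -265.3   158.65] [ 3.0828e+00 -2.0000e-04 -1.6933e+00] [-0.502  0.64   0.199  1.184 -0.022 -1.95 ] [-0.04 -0.43 -1.69] 16.768037769517573
j1 (array([624.72, -80.15,  12.21]), np.float64(-271.5)) [623.66140963 -80.53799344 158.56987196]
k1 (array([ 622.06, -265.45,   -6.99]), np.float64(-236.5)) [ 621.05060115 -265.29821391  158.65139315]
```

Request:
{"name": "drive_tool", "arguments": {"series": [[0, 0, 0, -0.4, -0.3, 6, 1], [0, 0, 0, -0.4, -0.6, 12, 1], [0, 0, 0, -0.4, -0.9, 17, 1], [0, 0, 0, -0.4, -1.2, 22, 1], [0, 0, 0, -0.4, -1.5, 27, 1], [0, 0, 0, -0.4, -1.8, 32, 1], [0, 0, 0, -0.4, -2.0, 36, 1], [0, 0, 0, -0.4, -2.2, 40, 1], [0, 0, 0, -0.4, -2.4, 43, 1], [0, 0, 0, -0.4, -2.6, 46, 1], [0, 0, 0, -0.4, -2.6, 46, 1], [0, 0, 0, -0.4, -2.6, 46, 1]]}}

```text
time_s: 28.45
eef_pos: [621.2, -264.9, 112.1]
eef_rot: [3.083, 0.0, -1.693]
wrist_force: [2.8, -0.0, -2.2]
grip_width: 17.0
gripper_force: 80.4
```

```bash
python3 go.py 621 -264.9 109.1 -97
```

```text
t 28.45 pos [ 621.19 -264.87  112.1 ] rot [176.64   0.   -97.01] F [ 2.8  -0.04 -2.15] w 16.95
shift [0.05 0.01 3.01] rz -0.01 j6 -1.95
```

Request:
{"name": "drive_tool", "arguments": {"series": [[0, 0, 0, 0, -0.05, 1, 1], [0, 0, 0, 0, -0.1, 2, 1], [0, 0, 0, 0, -0.1, 2.7, 1], [0, 0, 0, 0, -0.1, 2.7, 1], [0, 0, 0, 0, -0.1, 2.7, 1]]}}

```text
time_s: 29.08
eef_pos: [621.0, -264.8, 109.6]
eef_rot: [3.083, 0.0, -1.693]
wrist_force: [3.0, 0.3, 0.8]
grip_width: 16.8
gripper_force: 80.7
```

Request:
{"name": "drive_tool", "arguments": {"series": [[0, 0, 0, 0, 0.1, 0.5, 1], [0, 0, 0, 0, 0.1, 0.8, 1], [0, 0, 0, 0, 0.1, 0.8, 1], [0, 0, 0, 0, 0.1, 0.8, 1]]}}

```text
time_s: 29.58
eef_pos: [621.0, -264.9, 109.2]
eef_rot: [3.083, -0.0, -1.693]
wrist_force: [3.4, -0.1, 4.2]
grip_width: 17.3
gripper_force: 81.2
```

```bash
for i in 1 2 3; do python3 go.py 621 -264.9 109.1 -97; python3 snap.py k2; done |grep ^t
```

```text
t 29.575 pos [ 621.   -264.87  109.16] rot [ 1.7666e+02 -1.0000e-02 -9.7010e+01] F [ 3.41 -0.09  4.25] w 17.33
t 29.625 pos [ 620.98 -264.87  109.11] rot [ 1.7665e+02 -1.0000e-02 -9.7010e+01] F [ 3.93 -0.58  5.6 ] w 16.79
t 29.675 pos [ 621.01 -264.89  109.15] rot [ 1.7666e+02 -1.0000e-02 -9.7010e+01] F [4.25 0.03 5.1 ] w 16.68
```

Request:
{"name": "drive_tool", "arguments": {"series": [[0, 0, 0, 0, 0.3, -5, 1], [0, 0, 0, 0, 0.9, -15, 1], [0, 0, 0, 0, 1.8, -30, 1], [0, 0, 0, 0, 3, -50, 1], [0, 0, 0, 0, 5.3, -90, 1], [0, 0, 0, 0, 5.3, -90, 1], [0, 0, 0, 0, 5.3, -90, 1], [0, 0, 0, 0, 5.3, -90, 1]]}}

```text
time_s: 30.72
eef_pos: [619.6, -264.3, 197.5]
eef_rot: [3.079, 0.001, -1.693]
wrist_force: [0.4, 0.4, -2.1]
grip_width: 17.0
gripper_force: 80.4
```

```bash
python3 snap.py k3; python3 go.py 446 322.4 170 -98.4
```

```text
30.725 [ 619.56 -264.33  197.48] [ 3.0794e+00  1.0000e-03 -1.6933e+00] [-0.502  0.621  0.264  1.272 -0.022 -1.949] [ 0.4   0.36 -2.07] 16.994177029118983
t 30.775 pos [ 619.67 -264.37  197.46] rot [ 1.7645e+02  5.0000e-02 -9.7020e+01] F [ 0.86 -1.24 -0.91] w 16.98
shift [-561.11  241.9    43.07] rz 1.38 j6 -1.95
```

Request:
{"name": "drive_tool", "arguments": {"series": [[0, 0, 0, -56, 24, 2, 1], [0, 0, 0, -112, 48, 4, 1], [0, 0, 1.4, -168, 72, 6, 1], [0, 0, 1.4, -224, 97, 10, 1], [0, 0, 1.4, -280, 121, 14, 1], [0, 0, 1.4, -337, 145, 20, 1], [0, 0, 1.4, -393, 169, 26, 1], [0, 0, 1.4, -449, 193, 32, 1], [0, 0, 1.4, -505, 218, 38, 1], [0, 0, 1.4, -561, 242, 43, 1], [0, 0, 1.4, -561, 242, 43, 1], [0, 0, 1.4, -561, 242, 43, 1]]}}

```text
time_s: 32.28
eef_pos: [446.3, 321.5, 169.7]
eef_rot: [3.081, -0.003, -1.717]
wrist_force: [-0.1, 0.4, -0.7]
grip_width: 16.8
gripper_force: 80.4
```

Request:
{"name": "drive_tool", "arguments": {"series": [[0, 0, 0, 0, 0, 0, 1], [0, 0, 0, 0, 0, 0, 1], [0, 0, 0, 0, 0, 0, 1], [0, 0, 0, 0, 0, 0, 1]]}}

```text
time_s: 32.78
eef_pos: [447.1, 321.4, 170.4]
eef_rot: [3.082, -0.001, -1.719]
wrist_force: [-0.5, -0.3, -0.7]
grip_width: 17.0
gripper_force: 80.4
```

```bash
python3 go.py 446 322.4 120 -98.4;python3 snap.py m0
```

```text
t 32.775 pos [447.1  321.44 170.36] rot [ 1.766e+02 -8.000e-02 -9.846e+01] F [-0.5  -0.26 -0.75] w 16.96
shift [-0.86 -1.75 50.35] rz -0.06 j6 -0.95
32.775 [447.1  321.44 170.36] [ 3.0823e+00 -1.3000e-03 -1.7185e+00] [ 0.469  0.388 -0.189  1.044  0.033 -0.955] [-0.5  -0.26 -0.75] 16.957853072106623
```

Request:
{"name": "drive_tool", "arguments": {"series": [[0, 0, 0, -0.8, -0.5, 20, 1], [0, 0, 0, -0.8, -1.2, 40, 1], [0, 0, 0, -0.8, -2.1, 56, 1], [0, 0, 0, -0.8, -2.1, 56, 1], [0, 0, 0, -0.8, -2.1, 56, 1], [0, 0, 0, -0.8, -2.1, 56, 1]]}}

```text
time_s: 33.58
eef_pos: [446.4, 323.1, 115.1]
eef_rot: [3.084, -0.0, -1.718]
wrist_force: [-0.2, 0.9, -0.1]
grip_width: 17.2
gripper_force: 80.4
```

```bash
python3 go.py 446 322.4 63.2 -98.4
```

```text
t 33.575 pos [446.4  323.11 115.11] rot [ 1.7668e+02 -3.0000e-02 -9.8410e+01] F [-0.15  0.89 -0.1 ] w 17.25
shift [ 0.74 -2.72 51.84] rz -0.01 j6 -0.95
```

Request:
{"name": "drive_tool", "arguments": {"series": [[0, 0, 0, 0.6, -0.3, 8, 1], [0, 0, 0, 0.6, -0.8, 16, 1], [0, 0, 0, 0.6, -1.3, 25, 1], [0, 0, 0, 0.6, -1.8, 34, 1], [0, 0, 0, 0.6, -2.2, 42, 1], [0, 0, 0, 0.6, -2.5, 48, 1], [0, 0, 0, 0.6, -2.7, 50, 1], [0, 0, 0, 0.6, -2.7, 51, 1], [0, 0, 0, 0.6, -2.7, 51, 1], [0, 0, 0, 0.6, -2.7, 51, 1]]}}

```text
time_s: 34.83
eef_pos: [445.5, 322.2, 63.4]
eef_rot: [3.083, -0.001, -1.718]
wrist_force: [0.4, 0.2, -1.1]
grip_width: 17.0
gripper_force: 80.4
```

```bash
python3 go.py 446 322.4 63.2 -98.4
```

```text
t 34.825 pos [445.49 322.24  63.44] rot [ 1.7662e+02 -6.0000e-02 -9.8410e+01] F [ 0.37  0.25 -1.13] w 16.97
shift [-0.24 -0.49  0.21] rz -0.01 j6 -0.95
```

Request:
{"name": "drive_tool", "arguments": {"series": [[0, 0, 0, 0, 0, 0.7, 1], [0, 0, 0, 0, 0, 0.7, 1], [0, 0, 0, 0, 0, 0.7, 0.7], [0, 0, 0, 0, 0, 0.7, 0.4], [0, 0, 0, 0, 0, 0.7, 0.2], [0, 0, 0, 0, 0, 0.7, 0], [0, 0, 0, 0, 0, 0.7, 0], [0, 0, 0, 0, 0.5, -30, 0], [0, 0, 0, 0, 3, -60, 0], [0, 0, 0, 0, 6, -100, 0], [3.4, 0, 0, 0, 8, -140, 0], [3.4, 0, 0, 0, 8, -140, 0]]}}

```text
time_s: 36.33
eef_pos: [447.1, 323.6, 207.1]
eef_rot: [-3.136, 0.003, -1.717]
wrist_force: [0.1, 0.1, -0.5]
grip_width: 85.6
gripper_force: 0.0
```

```bash
python3 go.py 455 250 240 180; python3 snap.py m1
python3 - <<'E'
import pickle,cv2
from h import *
from station import ctrl
from snap import snap
p,s,a=pickle.load(open('m1.pkl','rb'));u,v=proj(p,[[446,322,60]])[0].astype(int);print(u,v)
b=cv2.resize(a[max(v-45,0):v+45,u-60:u+60],(400,300),interpolation=cv2.INTER_CUBIC)
q,_,e=snap('sc2','scene');k=cv2.resize(e[60:300,180:400],(400,436));d,_,si=snap('sd2','side')
si=si[130:370,80:380];si=cv2.resize(si,(400,300))
h=np.zeros((600,800,3),np.uint8);h[:300,:400]=b;h[:436,400:]=k;h[300:600,:400]=si
cv2.imwrite('pics/m1_c.png',h)
E
```

```text
t 36.325 pos [447.06 323.63 207.1 ] rot [-1.7967e+02  1.7000e-01 -9.8360e+01] F [ 0.08  0.11 -0.49] w 85.64
shift [ 71.6  -18.75 -33.  ] rz 81.64 j6 -0.93
36.325 [447.06 323.63 207.1 ] [-3.1359e+00  2.9000e-03 -1.7167e+00] [ 4.940e-01  3.210e-01 -1.870e-01  1.056e+00 -1.000e-03 -9.310e-01] [ 0.08  0.11 -0.49] 85.6397939383524
261 168
```

View pics/m1_c.png

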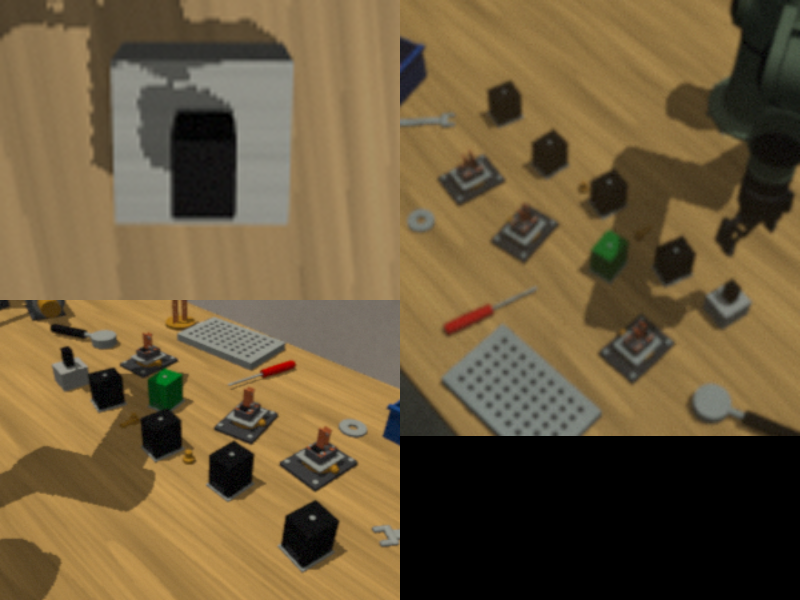

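The gauge stands home, centred in the holder in the crop at (205,165). All four hoods are upright in both views. Next come the hoods: h4 for switch C, h3 for B and h2 for A.

```bash
python3 go.py 455 189 230 180
cat > hood.py <<'E'
from h import *
import pickle,sys
from scipy.optimize import minimize
def hood(p,a,x0):
    hs=cv2.cvtColor(a,cv2.COLOR_BGR2HSV).astype(int)
    m=((hs[...,2]<50)).astype(np.uint8)
    u,v=proj(p,[[x0[0],x0[1],40]])[0].astype(int)
    m=cv2.morphologyEx(m,cv2.MORPH_OPEN,np.ones((3,3)))
    n,l,st,_=cv2.connectedComponentsWithStats(m);k=l[v,u]
    if k==0:
        r=l[v-8:v+9,u-8:u+9];k=np.bincount(r[r>0]).argmax()
    m=(l==k).astype(np.uint8);cs,_=cv2.findContours(m,cv2.RETR_EXTERNAL,cv2.CHAIN_APPROX_NONE)
    m=cv2.fillPoly(np.zeros_like(m),cs,1);S=16
    def sil(q):
        c,s=np.cos(np.radians(q[2])),np.sin(np.radians(q[2]))
        P=[[q[0]+c*x-s*y,q[1]+s*x+c*y,z] for x in(-30,30) for y in(-25,25) for z in(4,78)]
        h=cv2.convexHull(proj(p,P).astype(np.float32))
        return cv2.fillConvexPoly(np.zeros((384*3,512*3),np.uint8),np.round((h*3+1)*16).astype(np.int32),1,shift=4)
    M=cv2.resize(m,(512*3,384*3),interpolation=cv2.INTER_NEAREST)
    f=lambda q:-((sil(q)&M).sum()/(sil(q)|M).sum())
    x0=np.array(x0,float);res=[]
    for y in(0,30,60,90,120,150):
        q=np.array([x0[0],x0[1],y]);res.append(minimize(f,q,method='Nelder-Mead',options=dict(initial_simplex=q+np.array([[0,0,0],[8,0,0],[0,8,0],[0,0,15]]))))
    res.sort(key=lambda r:r.fun)
    for r in res[:3]:print(r.x.round(2),round(r.fun,4),(u,v),st[k])
    return res[0].x
if __name__=='__main__':
    p,s,a=pickle.load(open(sys.argv[1]+'.pkl','rb'));hood(p,a,[float(v) for v in sys.argv[2:4]])
E
python3 hood.py w1 459 189
```

```text
t 36.475 pos [445.2  322.03 202.74] rot [ 1.7994e+02 -1.2000e-01 -9.8410e+01] F [ 0.08 -0.19 -0.5 ] w 85.67
shift [130.22 -29.12 -27.03] rz 81.59 j6 -0.93
[458.41 188.04 165.21] -0.972 (np.int64(149), np.int64(172)) [ 111  141   70   69 3736]
[458.38 188.04 -14.79] -0.9719 (np.int64(149), np.int64(172)) [ 111  141   70   69 3736]
[458.44 188.   165.17] -0.9717 (np.int64(149), np.int64(172)) [ 111  141   70   69 3736]
```

Request:
{"name": "drive_tool", "arguments": {"series": [[0, 0, 10, 30, -7, -10, 0], [0, 0, 20, 60, -14, -20, 0], [0, 0, 30, 90, -21, -27, 0], [0, 0, 40, 130, -29, -27, 0], [0, 0, 50, 130, -29, -27, 0], [0, 0, 60, 130, -29, -27, 0], [0, 0, 70, 130, -29, -27, 0], [0, 0, 81.6, 130, -29, -27, 0], [0, 0, 81.6, 130, -29, -27, 0], [0, 0, 81.6, 130, -29, -27, 0], [0, 0, 81.6, 130, -29, -27, 0]]}}

```text
time_s: 37.85
eef_pos: [455.2, 189.4, 230.2]
eef_rot: [-3.14, -0.001, -3.14]
wrist_force: [-0.2, 0.2, -0.1]
grip_width: 85.1
gripper_force: 0.0
```

```bash
python3 snap.py h4; python3 hood.py h4 459 189; python3 go.py 458 188 200 165.2
```

```text
37.85 [455.19 189.41 230.22] [-3.1400e+00 -9.0000e-04 -3.1404e+00] [ 2.450e-01  2.040e-01 -2.860e-01  1.083e+00 -1.000e-03  2.440e-01] [-0.16  0.21 -0.13] 85.12568799291866
[457.83 188.1  -14.18] -0.955 (np.int64(261), np.int64(166)) [ 236  137   51   63 2270]
[458.18 188.05 165.75] -0.9549 (np.int64(261), np.int64(166)) [ 236  137   51   63 2270]
[458.27 187.97 165.49] -0.9542 (np.int64(261), np.int64(166)) [ 236  137   51   63 2270]
t 37.9 pos [455.25 189.43 230.37] rot [-1.7992e+02 -4.0000e-02 -1.7995e+02] F [0.16 0.41 1.46] w 85.37
shift [-2.77 -1.39 30.37] rz 14.85 j6 0.24
```

Request:
{"name": "drive_tool", "arguments": {"series": [[0, 0, 7, -2.9, -1.4, 40, 0], [0, 0, 14.4, -2.9, -1.4, 90, 0], [0, 0, 14.4, -2.9, -1.4, 110, 0], [0, 0, 14.4, -2.9, -1.4, 110, 0], [0, 0, 14.4, -2.9, -1.4, 110, 0]]}}

```text
time_s: 38.52
eef_pos: [459.1, 188.2, 121.6]
eef_rot: [-3.141, 0.002, 2.89]
wrist_force: [0.4, -0.5, -0.3]
grip_width: 85.6
gripper_force: 0.0
```

```bash
python3 go.py 458.1 188 50 165.6
```

```text
t 38.525 pos [459.06 188.17 121.62] rot [-1.7997e+02  9.0000e-02  1.6561e+02] F [ 0.37 -0.47 -0.33] w 85.6
shift [ 1.   -0.36 71.62] rz 0.01 j6 0.49
```

Request:
{"name": "drive_tool", "arguments": {"series": [[0, 0, 0, 0.7, -0.3, 35, 0], [0, 0, 0, 0.7, -0.3, 71, 0], [0, 0, 0, 0.7, -0.3, 71, 0], [0, 0, 0, 0.7, -0.3, 71, 0.3], [0, 0, 0, 0.7, -0.3, 71, 0.6], [0, 0, 0, 0.7, -0.3, 71, 1], [0, 0, 0, 0.7, -0.3, 71, 1], [0, 0, 0, 0.7, -0.3, 71, 1], [0, 0, 0, 0.7, -0.3, 71, 1], [0, 0, 0, 0.7, -0.3, 71, 1]], "newtons": 50}}

```text
time_s: 39.78
eef_pos: [457.4, 187.7, 49.5]
eef_rot: [-3.14, -0.0, 2.89]
wrist_force: [0.7, 1.1, 0.3]
grip_width: -0.3
gripper_force: 0.0
```

```bash
python3 go.py 458.1 188 50 165.6
```

```text
t 39.775 pos [457.39 187.69  49.54] rot [-179.92   -0.    165.59] F [0.71 1.14 0.26] w -0.34
shift [-0.61  0.48 -0.46] rz -0.01 j6 0.49
```

The fingers shut on nothing, so the hood was probably knocked aside. Rise, open and look again.

Request:
{"name": "drive_tool", "arguments": {"series": [[0, 0, 0, 0, 0, -50, 1], [0, 0, 0, 0, 0, -100, 0.5], [0, 0, 0, 0, 0, -150, 0], [0, 0, -7, 0, 0, -180, 0], [0, 0, -14.4, 0, 0, -180, 0], [0, 0, -14.4, 0, 0, -180, 0], [0, 0, -14.4, 0, 0, -180, 0], [0, 0, -14.4, 0, 0, -180, 0]]}}

```text
time_s: 40.78
eef_pos: [457.1, 187.9, 229.0]
eef_rot: [-3.14, -0.001, 3.14]
wrist_force: [0.7, -0.4, -0.3]
grip_width: 85.6
gripper_force: 0.0
```

```bash
python3 snap.py h4b; python3 hood.py h4b 459 189
python3 - <<'E'
import pickle,cv2
from snap import snap
from h import *
q,_,e=snap('sc3','scene');k=cv2.resize(e[60:300,180:400],(400,436))
_,_,a=pickle.load(open('h4b.pkl','rb'));_,_,a4=pickle.load(open('h4.pkl','rb'))
h=np.zeros((600,800,3),np.uint8);h[:300,:400]=cv2.resize(a,(400,300));h[:436,400:]=k;h[300:,:400]=cv2.resize(a4,(400,300));cv2.imwrite('pics/h4_c.png',h)
E
```

```text
40.775 [457.11 187.86 229.01] [-3.1399e+00 -1.4000e-03  3.1404e+00] [ 2.410e-01  2.070e-01 -2.850e-01  1.081e+00 -1.000e-03  2.430e-01] [ 0.7  -0.4  -0.32] 85.64943301111232
[458.36 187.94 165.46] -0.954 (np.int64(262), np.int64(165)) [ 237  136   52   63 2278]
[457.85 188.14 165.83] -0.9538 (np.int64(262), np.int64(165)) [ 237  136   52   63 2278]
[458.1  188.04 -14.89] -0.9537 (np.int64(262), np.int64(165)) [ 237  136   52   63 2278]
```

View pics/h4_c.png

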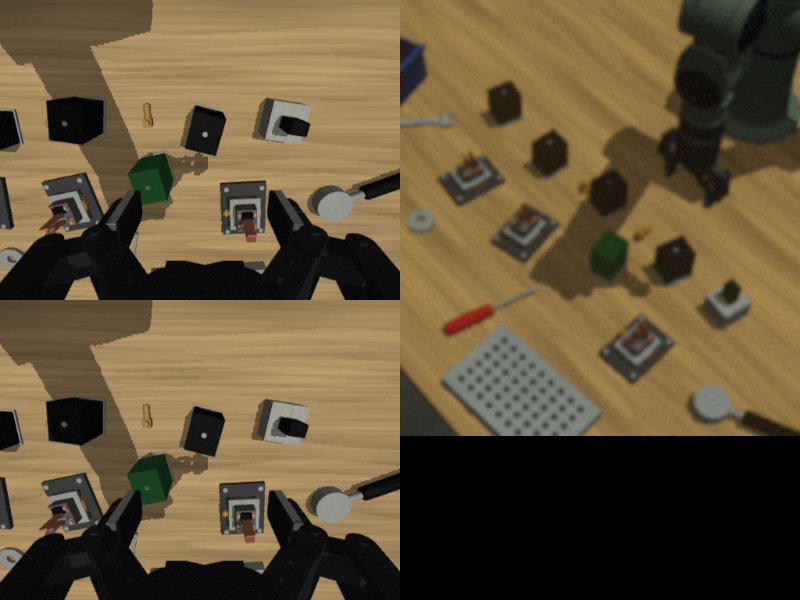

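The hood has not moved; the fit gives (458.2,188.0) again. I'll retry slowly and read the width in stages.

```bash
python3 go.py 458.2 188 50 165.5
```

```text
t 40.875 pos [457.24 187.89 229.17] rot [-1.7991e+02 -6.0000e-02  1.7995e+02] F [ 0.1  -0.06 -0.06] w 85.51
shift [ -1.14   0.4  179.17] rz 14.45 j6 0.24
```

Request:
{"name": "drive_tool", "arguments": {"series": [[0, 0, 7, -1.1, 0.2, 50, 0], [0, 0, 14.4, -1.1, 0.2, 100, 0], [0, 0, 14.4, -1.1, 0.2, 140, 0], [0, 0, 14.4, -1.1, 0.2, 179, 0], [0, 0, 14.4, -1.1, 0.2, 179, 0], [0, 0, 14.4, -1.1, 0.2, 179, 0], [0, 0, 14.4, -1.1, 0.2, 179, 0]]}}

```text
time_s: 41.75
eef_pos: [460.1, 188.3, 52.3]
eef_rot: [3.141, 0.003, 2.89]
wrist_force: [-0.3, -0.4, 0.9]
grip_width: 85.4
gripper_force: 0.0
```

```bash
python3 go.py 458.2 188 50 165.5; python3 -c "
from snap import snap;snap('n0');snap('n0s','side');snap('n0c','scene')"
```

```text
t 41.75 pos [460.1  188.31  52.33] rot [1.7999e+02 1.7000e-01 1.6558e+02] F [-0.27 -0.37  0.88] w 85.43
shift [ 1.77 -0.77  2.33] rz 0.08 j6 0.49
```

Request:
{"name": "drive_tool", "arguments": {"series": [[0, 0, 0, 0, 0, 0, 0.2], [0, 0, 0, 0, 0, 0, 0.3], [0, 0, 0, 0, 0, 0, 0.4], [0, 0, 0, 0, 0, 0, 0.5], [0, 0, 0, 0, 0, 0, 0.5]]}}

```text
time_s: 42.52
eef_pos: [458.5, 187.9, 50.6]
eef_rot: [-3.14, 0.0, 2.89]
wrist_force: [0.7, 0.6, 1.3]
grip_width: 42.6
gripper_force: 0.0
```

```bash
python3 go.py 458.2 188 50 165.5; python3 -c "
from snap import snap;snap('n1');snap('n1s','side');snap('n1c','scene')
import pickle,numpy as np
for k in('','s','c'):
    a=pickle.load(open('n0%s.pkl'%k,'rb'))[2].astype(int);b=pickle.load(open('n1%s.pkl'%k,'rb'))[2].astype(int)
    d=np.abs(a-b).sum(2)>60;y,x=np.nonzero(d);print(k,d.sum(),x.min() if len(x) else 0,x.max() if len(x) else 0,y.min() if len(x) else 0,y.max() if len(x) else 0)"
```

```text
t 42.525 pos [458.52 187.9   50.55] rot [-179.92    0.    165.59] F [0.74 0.59 1.28] w 42.62
shift [0.33 0.02 0.55] rz 0.09 j6 0.49
 25622 0 511 0 383
s 448 59 327 4 310
c 239 308 349 165 225
```

Run:
```python
import pickle
from h import *
for n in('n0c','n1c','sc3'):
    p,s,a=pickle.load(open(n+'.pkl','rb'));print(n,proj(p,[s['eef_pos'],[458,188,78],[458,188,0]]).round())
    g=cv2.cvtColor(a,cv2.COLOR_BGR2GRAY)[180:222:3,300:360:3]
    for r in g:print(' '.join('%3d'%v for v in r))
p,s,a=pickle.load(open('n1.pkl','rb'));print(proj(p,[s['eef_pos'],[458,188,78]]).round(),p['position'])
g=cv2.resize(cv2.cvtColor(a,cv2.COLOR_BGR2GRAY),(32,24),interpolation=cv2.INTER_AREA)
for r in g:print(' '.join('%3d'%v for v in r))
```

```text
n0c [[331. 202.]
 [332. 197.]
 [330. 209.]]
 62  67  61  79 123 114  84  64  28  20  20  22  21  23  24  54 122 123 120 114
 62  63  64 101 113 119 121 114  38  20  28  22  21  25  28 108 125 129 119 120
 65  65  67 110 111  99 105 121  69  99  70  21  23  21  40 110 123 125 127 121
 54  67  98  72  81  90 115 119 120 122 119  62  26  42  44  89 102 121 125 130
 38  44 100  72  93 117 117 116 116  94  53  25  41  50  26  52  46 115 124 125
 42  34  64  67 122 121 117  81  41  21  29  27  22  45  33  28  48 120 120 125
 40  34  61  65  68  98 122  45  23  22  46  43  27  25  26  29  57 120 123 119
 27  30  56  64  64  86 124  34  21  31  22  31  28  31  26  36  76 115 114 126
 28  39  57  61  59  65  86  28  22  23  22  24  29  24  59 111 123 117 116 116
 38  54  61  59  58  57  57  25  19  20  25  30  28  31 116 126 121 122 123 121
 53  54  57  58  61  63  62  44  25  19  26  22  24  55 121 123 126 121 120 117
 63  62  60  62  61  63  60  58  39  25  30  64  89 108 117 127 122 128 123 126
 68  65  60  57  66  59  61  67  59  47  89 114 119 116 118 120 129 126 122 114
 71 118 118 105 
[... 4831 characters left out ...]
 150 150  35  14  17  18  17  20  26 108 162 157 155 158 161
 57 153 158 158 147  79  22  18  24  33  23  17  15  38  93 104 158 176 175  84  18  17  34  30  18  18  35 131 153 155 153 152
156 159 160 160  96  19  18  27  32  26  20  14  13  24  72  98 147 154 141  68  20  18  33  27  21  23  17  26 116 153 150 148
152 150 139  65  17  18  20  21  14  20  32  13  14  13  12  16  31  13  12  14  19  17  91  27  13  21  16  17  19  92 154 155
134  87  26  17  17  18  19  14  17  52  41  12  12  12  12  13  13  12  12  12  14  17 113  46  13  13  14  16  17  17  70 149
 50  21  17  18  17  13  13  14  46  50  18  11  12  12  12  12  12  12  12  12  12  13  53  78  47  14  14  14  18  17  15  49
```

Run:
```python
import pickle
from h import *
for n in('n0','n1'):
    p,s,a=pickle.load(open(n+'.pkl','rb'));g=cv2.cvtColor(a,cv2.COLOR_BGR2GRAY);print(n,s['grip_width'])
    R=Ro.from_euler('xyz',s['eef_rot']).as_matrix()
    for w in (85,50,42.6):
        print(w,[proj(p,[s['eef_pos']+R@np.array([x,w/2*sg,z])])[0].round(0).tolist() for z in(-11,8) for x in(11,-11) for sg in(-1,1)])
    for r in range(216,320,8):print(r,' '.join('%3d'%v for v in g[r,150:380:6]))
```

```text
n0 85.43248066847754
85 [[194.0, 218.0], [330.0, 218.0], [196.0, 249.0], [328.0, 249.0], [200.0, 207.0], [324.0, 207.0], [202.0, 235.0], [322.0, 235.0]]
50 [[222.0, 218.0], [302.0, 218.0], [223.0, 249.0], [301.0, 249.0], [226.0, 207.0], [298.0, 207.0], [227.0, 235.0], [297.0, 235.0]]
42.6 [[228.0, 218.0], [296.0, 218.0], [229.0, 249.0], [295.0, 249.0], [231.0, 207.0], [293.0, 207.0], [232.0, 235.0], [292.0, 235.0]]
216  61 166 168 169 168 168 166 136 173 174 175 171  25  18  20  22  20  20  19  21  23  26  22  19  23  18 150 154 168 167 168 169 171 168 165 162 159 158 158
224  62 160 169 173 174 144  99  96 154 157 160 162  21  20  22  20  19  24  21  21  22  23  22  21  17  18  93 168 165 163 162 160 160 160 157 154 153 151 149
232  93  96  93 125 157  92  93  94  91  89  90  90  21  19  25  19  22  20  21  21  23  21  21  21  24  17  92  93  91 153 151 151 151 151 153 151 152 154 156
240 161  94  93  90  89  87  90  89  92  92  94  92  21  17  20  21  23  22 157 162  20  23  21  19  20  18  86  88  90 154 153 155 155 153 149 148 144 142 144
248  89 100  75  75  12  88  92  88  87  
[... 3197 characters left out ...]
  11  11  10  23  10  16  21  39  17  19 172 174 173  81  10
288  16  13  19  19  15  16  19  15  12  19  22   9  24  11  12  12   9  10  10  11  11  12  11  12  13   8   4  21  17  18  18  19  14  16  14  19  14  15  18
296  18  15  20  16  18  15  16  17  15  15  18   8  85  89  90  92  91  97 175 175 176 175 172 174 174 175  65  22  16  17  11  13  17  18  15  17  18  18  17
304  23  16  33  37  18  15   9  17  19  18  40  61  87 101 100 100  98 171 174 172 172 174 174 170 165 168 169  16  17  17  19  12  13  16  35  33  20  19  17
312  35  37  28  23  19  17  19  13  15   9  13  30  94  95  98 100 101  97  96 167 169 176 177 183 184 184 181 144  15  17  19  17  17  23  36  36  35  35  37
```

Request:
{"name": "drive_tool", "arguments": {"series": [[0, 0, 0, 0, 0, 0, 0.6], [0, 0, 0, 0, 0, 0, 0.7], [0, 0, 0, 0, 0, 0, 0.7], [0, 0, 0, 0, 0, 0, 0.7]], "newtons": 60}}

```text
time_s: 43.18
eef_pos: [458.5, 187.9, 50.6]
eef_rot: [-3.14, 0.0, 2.89]
wrist_force: [0.2, -0.6, -0.2]
grip_width: 25.6
gripper_force: 0.0
```

```bash
python3 go.py 458.2 188 50 165.5
python3 - <<'E'
import pickle
from snap import snap
from h import *
p,s,a=snap('n2');g=cv2.cvtColor(a,cv2.COLOR_BGR2GRAY);print(s['gripper_force'],s['grip_width'])
for r in range(216,320,8):print(r,' '.join('%3d'%v for v in g[r,150:380:6]))
E
```

```text
t 43.175 pos [458.54 187.92  50.61] rot [-1.7992e+02  1.0000e-02  1.6559e+02] F [ 0.19 -0.59 -0.15] w 25.57
shift [ 0.35 -0.01  0.61] rz 0.09 j6 0.49
0.0 25.570685238023806
216  60 157 166 167 170 168 170 167 167 170 174 175  22  22  23  23  22  19  22  21  20  22  21  21  18  21  21 161 161 165 171 169 169 172 173 170 167 163 161
224  60 167 167 168 172 176 177 175 168 167 162  92  24  21  21  19  19  23  24  23  20  18  22  23  21  22  22 171 170 170 168 165 163 162 161 161 158 157 154
232  71 172 175 170 163  99  92  94  96  94  91  91  24  63  64  22  23  21  23  20  20  20  12  33  64  19  53 161 164 161 160 156 153 153 151 151 153 152 152
240 157 159 100  94  95  92  90  87  90  93  92  78  12  78  28  22  21  23  19  48  21  17  11  13  76  24  43 152 153 154 156 155 153 155 156 156 151 150 146
248 155 154  97  91  93  92  94  95  92  90  59  21  65  74  11  21  20  21 157 163  42  13  13  12  75  76  14  16 153 153 153 151 147 146 148 145 148 150 152
256  92 129 132  91  88  89  87  86  84  84  17  16  75  75  13   9  11  14  13   5  13  13  12   9  73  74  15  23 149 148 149
[... 452 characters left out ...]
  17  20  10  16  15  14  36 165 168  12  20  17  15  39 167
288  19  24  26  16  19  20  14  14   8  14  12  13  10  10   7   9   8  10  13  10  11   7  10   8  17  12  14  14  10  16  19  19  20  18  17  23  29  19  19
296  18  19  17  23  23  13  14  12  11  13  10  12  14  11  11  89  91  94 171 172 172 170 169 104  12  12  10  12  18  17  18  17  14  19  21  19  15  19  19
304  18  21  24  24  20  20  21  17  17  20  14  12  16  10  41  98  98 167 170 169 168 170 170 168  41  15  18  19  18  13  15  33  36  34  28  20  24  17  18
312  24  27  37  20  23  15  21  17  13  12  10  10  14  61  95  99 100  95  95 165 167 176 174 180 180  18  17  19  18  16  13  25  34  33  34  38  21  20  20
```

The finger strips (columns 228 and 294) show in front of the hood's top, so the real fingertips stand about 30 mm behind the stated place. That also explains the gauge's tilt: it was held only near the top of its handle. The fingers were above the hood, so I'll open and go 40 mm lower.

Request:
{"name": "drive_tool", "arguments": {"series": [[0, 0, 0, 0.3, 0, -20, 0.3], [0, 0, 0, 0.3, 0, -20, 0], [0, 0, 0, 0.3, 0, -20, 0], [0, 0, 0, 0.3, 0, -20, 0], [0, 0, 0, 0.3, 0, 0, 0], [0, 0, 0, 0.3, 0, 20, 0], [0, 0, 0, 0.3, 0, 39, 0], [0, 0, 0, 0.3, 0, 39, 0], [0, 0, 0, 0.3, 0, 39, 0]]}}

```text
time_s: 44.35
eef_pos: [458.4, 188.0, 11.8]
eef_rot: [-3.14, 0.0, 2.89]
wrist_force: [-0.4, -0.5, 1.0]
grip_width: 85.0
gripper_force: 0.0
```

Request:
{"name": "drive_tool", "arguments": {"series": [[0, 0, 0, 0, 0, 0, 0.2], [0, 0, 0, 0, 0, 0, 0.4], [0, 0, 0, 0, 0, 0, 0.6], [0, 0, 0, 0, 0, 0, 1], [0, 0, 0, 0, 0, 0, 1], [0, 0, 0, 0, 0, 0, 1]]}}

```text
time_s: 45.1
eef_pos: [458.9, 188.2, 12.4]
eef_rot: [-3.141, 0.001, 2.89]
wrist_force: [-0.1, 0.2, 5.8]
grip_width: 48.9
gripper_force: 62.7
```

```bash
python3 go.py 458.2 188 50 165.5
```

```text
t 45.1 pos [458.95 188.22  12.38] rot [-1.7997e+02  8.0000e-02  1.6560e+02] F [-0.13  0.17  5.79] w 48.9
shift [  0.61  -0.42 -37.62] rz 0.1 j6 0.49
```

Request:
{"name": "drive_tool", "arguments": {"series": [[0, 0, 0, 0, 0, -30, 1], [0, 0, 0, 0, 0, -70, 1], [0, 0, 0, 0, 0, -120, 1], [0, 0, 0, 0, 0, -130, 1], [0, 0, 0, 0, 0, -130, 1], [0, 0, 0, 0, 0, -130, 1]]}}

```text
time_s: 45.85
eef_pos: [456.9, 187.7, 139.9]
eef_rot: [-3.139, -0.003, 2.89]
wrist_force: [0.0, -0.9, -1.3]
grip_width: 49.3
gripper_force: 62.9
```

```bash
python3 go.py 635.6 267.9 140 -176.7
```

```text
t 45.85 pos [456.86 187.74 139.86] rot [-1.7983e+02 -1.5000e-01  1.6559e+02] F [ 0.04 -0.88 -1.31] w 49.32
shift [-153.16  122.12   -0.9 ] rz -17.71 j6 0.49
```

Request:
{"name": "drive_tool", "arguments": {"series": [[0, 0, -5, -38, 30, 0, 1], [0, 0, -10, -76, 61, 0, 1], [0, 0, -17.7, -115, 92, 0, 1], [0, 0, -17.7, -153, 122, 0, 1], [0, 0, -17.7, -153, 122, 0, 1], [0, 0, -17.7, -153, 122, 0, 1], [0, 0, -17.7, -153, 122, 0, 1], [0, 0, -17.7, -153, 122, 0, 1], [0, 0, -17.7, -153, 122, 0, 1]]}}

```text
time_s: 46.98
eef_pos: [636.6, 268.1, 142.1]
eef_rot: [-3.14, 0.0, -3.084]
wrist_force: [-0.2, -0.2, -1.4]
grip_width: 49.3
gripper_force: 62.8
```

```bash
python3 go.py 635.6 267.9 45 -176.7
```

```text
t 46.975 pos [636.57 268.09 142.11] rot [-1.7993e+02  2.0000e-02 -1.7672e+02] F [-0.24 -0.23 -1.36] w 49.25
shift [ 1.010e+00 -1.000e-02  9.711e+01] rz -0.02 j6 0.24
```

Request:
{"name": "drive_tool", "arguments": {"series": [[0, 0, 0, 1, 0, 15, 1], [0, 0, 0, 1, 0, 30, 1], [0, 0, 0, 1, 0, 50, 1], [0, 0, 0, 1, 0, 72, 1], [0, 0, 0, 1, 0, 72, 1], [0, 0, 0, 1, 0, 72, 1], [0, 0, 0, 1, 0, 72, 1]]}}

```text
time_s: 47.85
eef_pos: [636.6, 268.3, 70.5]
eef_rot: [-3.141, 0.001, -3.084]
wrist_force: [-0.9, -1.0, -1.1]
grip_width: 49.0
gripper_force: 62.8
```

```bash
python3 go.py 635.6 267.9 39.5 -176.7
```

```text
t 47.85 pos [636.61 268.28  70.51] rot [-1.7995e+02  9.0000e-02 -1.7671e+02] F [-0.9  -0.99 -1.11] w 48.98
shift [ 1.08 -0.29 31.01] rz -0.01 j6 0.24
```

Request:
{"name": "drive_tool", "arguments": {"series": [[0, 0, 0, 0.6, -0.2, 4, 1], [0, 0, 0, 0.6, -0.2, 8, 1], [0, 0, 0, 0.6, -0.2, 13, 1], [0, 0, 0, 0.6, -0.2, 18, 1], [0, 0, 0, 0.6, -0.2, 22, 1], [0, 0, 0, 0.6, -0.2, 26, 1], [0, 0, 0, 0.6, -0.2, 29, 1], [0, 0, 0, 0.6, -0.2, 29, 1], [0, 0, 0, 0.6, -0.2, 29, 1], [0, 0, 0, 0.6, -0.2, 29, 1]]}}

```text
time_s: 49.1
eef_pos: [635.4, 267.8, 40.7]
eef_rot: [-3.14, 0.0, -3.084]
wrist_force: [0.5, -0.2, -1.2]
grip_width: 49.1
gripper_force: 62.8
```

```bash
python3 go.py 635.6 267.9 39.5 -176.7
```

```text
t 49.1 pos [635.38 267.82  40.68] rot [-1.7993e+02  1.0000e-02 -1.7671e+02] F [ 0.53 -0.23 -1.18] w 49.07
shift [-0.22  0.07  1.18] rz -0.01 j6 0.24
```

Request:
{"name": "drive_tool", "arguments": {"series": [[0, 0, 0, 0, 0, 0.8, 1], [0, 0, 0, 0, 0, 1.3, 1], [0, 0, 0, 0, 0, 1.3, 1], [0, 0, 0, 0, 0, 1.3, 1]]}}

```text
time_s: 49.6
eef_pos: [635.2, 267.8, 39.5]
eef_rot: [-3.14, -0.0, -3.084]
wrist_force: [-1.2, -0.7, 2.0]
grip_width: 49.1
gripper_force: 63.2
```

Request:
{"name": "drive_tool", "arguments": {"series": [[0, 0, 0, 0, 0, 0, 0.8], [0, 0, 0, 0, 0, 0, 0.5], [0, 0, 0, 0, 0, 0, 0.2], [0, 0, 0, 0, 0, 0, 0], [0, 0, 0, 0, 0, 0, 0], [0, 0, 0, 0, 0, -30, 0], [0, 0, 0, 0, 0, -80, 0], [0, 0, 0, 0, 0, -140, 0], [0, 0, 0, 0, 0, -190, 0], [0, 0, 0, 0, 0, -190, 0], [0, 0, 0, 0, 0, -190, 0]]}}

```text
time_s: 50.98
eef_pos: [635.0, 267.9, 228.6]
eef_rot: [-3.14, -0.001, -3.084]
wrist_force: [0.9, 0.2, -0.6]
grip_width: 85.3
gripper_force: 0.0
```

```bash
cat > chk.py <<'E'
# placed hood check: silhouette fit of the hood with base at height 27 + fit of foot
import sys,hood as H
from h import *
import pickle
from fit import fit
n,x,y=sys.argv[1],float(sys.argv[2]),float(sys.argv[3])
p,s,a=pickle.load(open(n+'.pkl','rb'))
for dz in (27,30,35):
    q=dict(p);q['position']=np.array(p['position'])-[0,0,dz];print('base',dz);H.hood(q,a,[x,y])
print('foot',fit(p,a,(x,y,float(sys.argv[4])),[(120,90,10)]))
E
python3 snap.py o1; python3 chk.py o1 635.3 267.8 3.2; python3 go.py 443 -21 230 180
```

```text
50.975 [634.99 267.94 228.55] [-3.1401e+00 -8.0000e-04 -3.0842e+00] [ 2.93e-01  5.87e-01  2.86e-01  1.27e+00 -1.00e-03  2.36e-01] [ 0.86  0.2  -0.65] 85.32303402022131
base 27
[633.93 267.68   2.32] -0.8893 (np.int64(261), np.int64(168)) [ 230  140   56   62 3034]
[633.4  267.63   3.14] -0.8886 (np.int64(261), np.int64(168)) [ 230  140   56   62 3034]
[634.19 267.69 183.23] -0.8885 (np.int64(261), np.int64(168)) [ 230  140   56   62 3034]
base 30
[633.28 267.16 183.23] -0.885 (np.int64(261), np.int64(169)) [ 230  140   56   62 3034]
[633.74 267.42   2.79] -0.8831 (np.int64(261), np.int64(169)) [ 230  140   56   62 3034]
[633.44 267.25   1.99] -0.8828 (np.int64(261), np.int64(169)) [ 230  140   56   62 3034]
base 35
[632.17 267.     3.28] -0.8761 (np.int64(261), np.int64(170)) [ 230  140   56   62 3034]
[630.97 266.95   3.39] -0.8761 (np.int64(261), np.int64(170)) [ 230  140   56   62 3034]
[630.9  266.84 182.3 ] -0.8746 (np.int64(261), np.int64(170)) [ 230  140   56   62 3034]
foot (array([634.7 , 267.36,   3.24]), np.float64(-94.1))
t 51.025 pos [634.45 267.74 227.54] rot [-1.7989e+02 -1.5000e-01 -1.7671e+02] F [-0.2  -0.66 -0.03] w 85.56
shift [ 207.69 -277.29   -1.36] rz 3.29 j6 0.24
```

Request:
{"name": "drive_tool", "arguments": {"series": [[0, 0, 0, 35, -46, 0, 0], [0, 0, 0, 70, -92, 0, 0], [0, 0, 3.3, 104, -139, 0, 0], [0, 0, 3.3, 139, -185, 0, 0], [0, 0, 3.3, 173, -231, 0, 0], [0, 0, 3.3, 207.7, -277, 0, 0], [0, 0, 3.3, 207.7, -277, 0, 0], [0, 0, 3.3, 207.7, -277, 0, 0], [0, 0, 3.3, 207.7, -277, 0, 0], [0, 0, 3.3, 207.7, -277, 0, 0], [0, 0, 3.3, 207.7, -277, 0, 0]]}}

```text
time_s: 52.4
eef_pos: [444.0, -19.8, 229.4]
eef_rot: [-3.14, -0.001, -3.14]
wrist_force: [-0.1, -0.3, 0.4]
grip_width: 85.1
gripper_force: 0.0
```

```bash
python3 snap.py h3; python3 hood.py h3 443 -21; python3 go.py 443 -21 12 165
```

```text
52.4 [444.   -19.84 229.39] [-3.1403e+00 -5.0000e-04 -3.1404e+00] [-2.10e-01  1.11e-01 -4.00e-01  1.06e+00 -1.00e-03 -2.11e-01] [-0.13 -0.32  0.37] 85.12426253067099
[441.31 -21.24  -8.55] -0.9506 (np.int64(260), np.int64(162)) [ 238  134   48   61 2276]
[441.26 -21.25 171.43] -0.9506 (np.int64(260), np.int64(162)) [ 238  134   48   61 2276]
[441.28 -21.12 171.71] -0.9499 (np.int64(260), np.int64(162)) [ 238  134   48   61 2276]
t 52.45 pos [443.96 -19.94 229.44] rot [-1.7993e+02 -3.0000e-02 -1.7995e+02] F [ 0.17  0.03 -0.46] w 85.43
shift [  0.86  -0.78 217.44] rz 15.05 j6 -0.21
```

Request:
{"name": "drive_tool", "arguments": {"series": [[0, 0, 4, 2.7, -1.3, 40, 0], [0, 0, 8.5, 2.7, -1.3, 80, 0], [0, 0, 8.5, 2.7, -1.3, 110, 0], [0, 0, 8.5, 2.7, -1.3, 110, 0], [0, 0, 8.5, 2.7, -1.3, 110, 0], [0, 0, 8.5, 2.7, -1.3, 110, 0], [0, 0, 8.5, 2.7, -1.3, 110, 0]]}}

```text
time_s: 53.32
eef_pos: [441.9, -22.0, 120.6]
eef_rot: [-3.14, 0.002, 2.993]
wrist_force: [-0.2, 0.5, -0.0]
grip_width: 85.4
gripper_force: 0.0
```

```bash
python3 go.py 441.3 -21.2 12 171.5
```

```text
t 53.325 pos [441.9  -22.02 120.58] rot [-1.7991e+02  1.1000e-01  1.7150e+02] F [-0.19  0.49 -0.02] w 85.36
shift [  0.94   0.89 108.58] rz -0.0 j6 -0.07
```

Request:
{"name": "drive_tool", "arguments": {"series": [[0, 0, 0, 0.6, 0.6, 40, 0], [0, 0, 0, 0.6, 0.6, 80, 0], [0, 0, 0, 0.6, 0.6, 108.5, 0], [0, 0, 0, 0.6, 0.6, 108.5, 0], [0, 0, 0, 0.6, 0.6, 108.5, 0], [0, 0, 0, 0.6, 0.6, 108.5, 0], [0, 0, 0, 0.6, 0.6, 108.5, 0.2], [0, 0, 0, 0.6, 0.6, 108.5, 0.4], [0, 0, 0, 0.6, 0.6, 108.5, 0.7], [0, 0, 0, 0.6, 0.6, 108.5, 1], [0, 0, 0, 0.6, 0.6, 108.5, 1], [0, 0, 0, 0.6, 0.6, 108.5, 1]]}}

```text
time_s: 54.82
eef_pos: [441.0, -21.4, 11.7]
eef_rot: [-3.14, 0.001, 2.993]
wrist_force: [-0.9, 0.6, 4.9]
grip_width: 49.5
gripper_force: 62.0
```

```bash
python3 go.py 441.3 -21.2 12 171.5
```

```text
t 54.825 pos [441.01 -21.39  11.71] rot [-1.7992e+02  6.0000e-02  1.7149e+02] F [-0.86  0.57  4.93] w 49.51
shift [-0.26  0.23 -0.29] rz -0.01 j6 -0.07
```

Request:
{"name": "drive_tool", "arguments": {"series": [[0, 0, 0, 0, 0, -30, 1], [0, 0, 0, 0, 0, -70, 1], [0, 0, 0, 0, 0, -120, 1], [0, 0, 0, 0, 0, -130, 1], [0, 0, 0, 0, 0, -130, 1], [0, 0, 0, 0, 0, -130, 1]]}}

```text
time_s: 55.58
eef_pos: [439.3, -20.9, 139.6]
eef_rot: [-3.14, -0.003, 2.993]
wrist_force: [-0.4, 0.4, -1.0]
grip_width: 49.1
gripper_force: 62.4
```

```bash
python3 go.py 624.3 -79.6 140 -167.8
```

```text
t 55.575 pos [439.27 -20.9  139.58] rot [-1.7993e+02 -1.6000e-01  1.7148e+02] F [-0.37  0.39 -0.97] w 49.07
shift [-191.68  -30.65   -0.92] rz -20.72 j6 -0.07
```

Request:
{"name": "drive_tool", "arguments": {"series": [[0, 0, -6, -48, -8, 0, 1], [0, 0, -13, -96, -15, 0, 1], [0, 0, -20.7, -144, -23, 0, 1], [0, 0, -20.7, -191.5, -30.6, 0, 1], [0, 0, -20.7, -191.5, -30.6, 0, 1], [0, 0, -20.7, -191.5, -30.6, 0, 1], [0, 0, -20.7, -191.5, -30.6, 0, 1], [0, 0, -20.7, -191.5, -30.6, 0, 1], [0, 0, -20.7, -191.5, -30.6, 0, 1]]}}

```text
time_s: 56.7
eef_pos: [625.2, -79.6, 141.6]
eef_rot: [-3.14, -0.0, -2.929]
wrist_force: [0.9, -0.4, -0.9]
grip_width: 49.5
gripper_force: 62.4
```

```bash
python3 go.py 624.1 -79.7 70 -167.8
```

```text
t 56.7 pos [625.15 -79.58 141.62] rot [-179.91   -0.   -167.8 ] F [ 0.93 -0.45 -0.9 ] w 49.52
shift [ 1.05  0.21 71.62] rz -0.0 j6 -0.46
```

Request:
{"name": "drive_tool", "arguments": {"series": [[0, 0, 0, 1, 0.2, 15, 1], [0, 0, 0, 1, 0.2, 30, 1], [0, 0, 0, 1, 0.2, 50, 1], [0, 0, 0, 1, 0.2, 71, 1], [0, 0, 0, 1, 0.2, 71, 1], [0, 0, 0, 1, 0.2, 71, 1], [0, 0, 0, 1, 0.2, 71, 1], [0, 0, 0, 1, 0.2, 71, 1]]}}

```text
time_s: 57.7
eef_pos: [625.0, -80.0, 70.9]
eef_rot: [-3.14, 0.001, -2.929]
wrist_force: [0.3, 0.3, -0.9]
grip_width: 49.5
gripper_force: 62.5
```

```bash
python3 go.py 624.1 -79.7 38.7 -167.8
```

```text
t 57.7 pos [624.97 -80.03  70.91] rot [-1.7989e+02  5.0000e-02 -1.6781e+02] F [ 0.33  0.35 -0.89] w 49.46
shift [ 0.81  0.57 32.21] rz -0.01 j6 -0.46
```

Request:
{"name": "drive_tool", "arguments": {"series": [[0, 0, 0, 0.4, 0.4, 5, 1], [0, 0, 0, 0.4, 0.4, 10, 1], [0, 0, 0, 0.4, 0.4, 15, 1], [0, 0, 0, 0.4, 0.4, 20, 1], [0, 0, 0, 0.4, 0.4, 25, 1], [0, 0, 0, 0.4, 0.4, 29, 1], [0, 0, 0, 0.4, 0.4, 31, 1], [0, 0, 0, 0.4, 0.4, 31, 1], [0, 0, 0, 0.4, 0.4, 31, 1], [0, 0, 0, 0.4, 0.4, 31, 1]]}}

```text
time_s: 58.95
eef_pos: [624.0, -79.7, 39.2]
eef_rot: [-3.14, -0.0, -2.929]
wrist_force: [-0.9, -0.1, -1.5]
grip_width: 49.6
gripper_force: 62.5
```

Request:
{"name": "drive_tool", "arguments": {"series": [[0, 0, 0, 0, 0, 0.8, 1], [0, 0, 0, 0, 0, 1.2, 1], [0, 0, 0, 0, 0, 1.2, 1], [0, 0, 0, 0, 0, 1.2, 1]]}}

```text
time_s: 59.45
eef_pos: [624.0, -79.6, 38.7]
eef_rot: [-3.14, 0.0, -2.929]
wrist_force: [-1.7, 0.0, 4.2]
grip_width: 49.4
gripper_force: 63.2
```

```bash
python3 go.py 624.1 -79.7 38.7 -167.8
```

```text
t 59.45 pos [624.04 -79.64  38.75] rot [-179.91    0.   -167.81] F [-1.68  0.03  4.23] w 49.43
shift [-0.04 -0.07  0.05] rz -0.01 j6 -0.46
```

Seated, with contact at 38.7. Release it and go to hood 2, at about (464,-184).

Request:
{"name": "drive_tool", "arguments": {"series": [[0, 0, 0, 0, 0, 0, 0.8], [0, 0, 0, 0, 0, 0, 0.5], [0, 0, 0, 0, 0, 0, 0.2], [0, 0, 0, 0, 0, 0, 0], [0, 0, 0, 0, 0, 0, 0], [0, 0, 0, 0, 0, -30, 0], [0, 0, 0, 0, 0, -80, 0], [0, 0, 0, 0, 0, -140, 0], [0, 0, 0, 0, 0, -190, 0], [0, 0, 0, 0, 0, -190, 0], [0, 0, 0, 0, 0, -190, 0], [0, 0, 0, 0, 0, -190, 0]]}}

```text
time_s: 60.95
eef_pos: [622.9, -79.1, 226.0]
eef_rot: [3.141, -0.003, -2.929]
wrist_force: [0.3, -0.7, -0.3]
grip_width: 85.5
gripper_force: 0.0
```

```bash
python3 snap.py o2; python3 chk.py o2 624.1 -79.7 12.2; python3 go.py 464 -184 230 180
```

```text
60.95 [622.85 -79.12 225.98] [ 3.1414 -0.0035 -2.9289] [-2.430e-01  4.640e-01  7.600e-02  1.186e+00 -1.000e-03 -4.560e-01] [ 0.26 -0.72 -0.28] 85.49414863940487
base 27
[624.16 -79.28  12.13] -0.893 (np.int64(260), np.int64(170)) [ 229  142   56   63 3069]
[624.14 -79.24 192.22] -0.8903 (np.int64(260), np.int64(170)) [ 229  142   56   63 3069]
[624.14 -79.27  12.22] -0.8902 (np.int64(260), np.int64(170)) [ 229  142   56   63 3069]
base 30
[623.01 -79.72  12.24] -0.8866 (np.int64(260), np.int64(170)) [ 229  142   56   63 3069]
[623.39 -79.53 192.21] -0.8859 (np.int64(260), np.int64(170)) [ 229  142   56   63 3069]
[622.68 -80.02  12.27] -0.8856 (np.int64(260), np.int64(170)) [ 229  142   56   63 3069]
base 35
[621.2  -80.48  12.32] -0.8761 (np.int64(260), np.int64(171)) [ 229  142   56   63 3069]
[621.62 -80.49 192.16] -0.876 (np.int64(260), np.int64(171)) [ 229  142   56   63 3069]
[622.   -80.29  12.17] -0.8752 (np.int64(260), np.int64(171)) [ 229  142   56   63 3069]
foot (array([623.04, -80.07,  12.13]), np.float64(-84.4))
t 61.0 pos [622.91 -79.13 226.02] rot [ 179.99   -0.2  -167.81] F [-0.31  0.2  -0.36] w 85.54
shift [177.48 -68.96  -3.37] rz 12.19 j6 -0.46
```

Request:
{"name": "drive_tool", "arguments": {"series": [[0, 0, 6, 50, -19, -1, 0], [0, 0, 12.2, 100, -38, -3, 0], [0, 0, 12.2, 150, -58, -3, 0], [0, 0, 12.2, 177.5, -69, -3, 0], [0, 0, 12.2, 177.5, -69, -3, 0], [0, 0, 12.2, 177.5, -69, -3, 0], [0, 0, 12.2, 177.5, -69, -3, 0], [0, 0, 12.2, 177.5, -69, -3, 0], [0, 0, 12.2, 177.5, -69, -3, 0]]}}

```text
time_s: 62.12
eef_pos: [465.3, -183.9, 231.0]
eef_rot: [-3.14, -0.0, -3.141]
wrist_force: [0.1, -0.3, -0.0]
grip_width: 85.4
gripper_force: 0.0
```

```bash
python3 snap.py h2; python3 hood.py h2 464 -184; python3 go.py 464 -184 12 180
```

```text
62.125 [ 465.34 -183.92  230.95] [-3.1404e+00 -4.0000e-04 -3.1409e+00] [-5.230e-01  2.160e-01 -2.680e-01  1.087e+00 -1.000e-03 -5.240e-01] [ 0.06 -0.32 -0.  ] 85.35578510516108
[ 462.55 -184.71   -2.27] -0.9577 (np.int64(261), np.int64(162)) [ 240  135   44   57 2289]
[ 462.37 -184.65  177.62] -0.9574 (np.int64(261), np.int64(162)) [ 240  135   44   57 2289]
[ 462.43 -184.54   -2.56] -0.9572 (np.int64(261), np.int64(162)) [ 240  135   44   57 2289]
t 62.175 pos [ 465.23 -184.01  230.97] rot [-1.7993e+02 -2.0000e-02 -1.7997e+02] F [ 0.21 -0.41 -0.05] w 85.38
shift [  1.15   0.29 218.97] rz 0.03 j6 -0.52
```

Request:
{"name": "drive_tool", "arguments": {"series": [[0, 0, 2.4, 2.7, -0.6, 40, 0], [0, 0, 2.4, 2.7, -0.6, 80, 0], [0, 0, 2.4, 2.7, -0.6, 110, 0], [0, 0, 2.4, 2.7, -0.6, 110, 0], [0, 0, 2.4, 2.7, -0.6, 110, 0], [0, 0, 2.4, 2.7, -0.6, 110, 0], [0, 0, 2.4, 2.7, -0.6, 110, 0]]}}

```text
time_s: 63.05
eef_pos: [463.0, -185.4, 122.2]
eef_rot: [-3.139, 0.002, 3.1]
wrist_force: [0.4, 0.6, -0.2]
grip_width: 85.3
gripper_force: 0.0
```

```bash
python3 go.py 462.5 -184.6 12 177.6
```

```text
t 63.05 pos [ 463.04 -185.44  122.19] rot [-1.7987e+02  1.0000e-01  1.7759e+02] F [ 0.39  0.61 -0.18] w 85.35
shift [  0.76   1.07 110.18] rz -0.01 j6 -0.49
```

Request:
{"name": "drive_tool", "arguments": {"series": [[0, 0, 0, 0.4, 0.7, 40, 0], [0, 0, 0, 0.4, 0.7, 80, 0], [0, 0, 0, 0.4, 0.7, 110, 0], [0, 0, 0, 0.4, 0.7, 110, 0], [0, 0, 0, 0.4, 0.7, 110, 0], [0, 0, 0, 0.4, 0.7, 110, 0], [0, 0, 0, 0.4, 0.7, 110, 0.2], [0, 0, 0, 0.4, 0.7, 110, 0.4], [0, 0, 0, 0.4, 0.7, 110, 0.7], [0, 0, 0, 0.4, 0.7, 110, 1], [0, 0, 0, 0.4, 0.7, 110, 1], [0, 0, 0, 0.4, 0.7, 110, 1]]}}

```text
time_s: 64.55
eef_pos: [462.5, -184.7, 11.8]
eef_rot: [-3.14, 0.001, 3.1]
wrist_force: [-0.7, 0.1, 5.3]
grip_width: 49.0
gripper_force: 62.9
```

```bash
python3 go.py 462.5 -184.6 12 177.6
```

```text
t 64.55 pos [ 462.45 -184.71   11.83] rot [-1.7989e+02  6.0000e-02  1.7759e+02] F [-0.72  0.12  5.3 ] w 49.01
shift [-0.04  0.11 -0.17] rz -0.01 j6 -0.49
```

Request:
{"name": "drive_tool", "arguments": {"series": [[0, 0, 0, 0, 0, -30, 1], [0, 0, 0, 0, 0, -70, 1], [0, 0, 0, 0, 0, -120, 1], [0, 0, 0, 0, 0, -130, 1], [0, 0, 0, 0, 0, -130, 1], [0, 0, 0, 0, 0, -130, 1]]}}

```text
time_s: 65.3
eef_pos: [460.7, -183.6, 139.4]
eef_rot: [3.141, -0.003, 3.099]
wrist_force: [-0.2, 0.0, -1.4]
grip_width: 49.3
gripper_force: 62.8
```

```bash
python3 go.py 621.6 -265 140 173
```

```text
t 65.3 pos [ 460.66 -183.58  139.37] rot [ 1.7999e+02 -1.7000e-01  1.7758e+02] F [-0.19  0.02 -1.36] w 49.28
shift [-164.23  -74.57   -1.12] rz 4.58 j6 -0.49
```

Request:
{"name": "drive_tool", "arguments": {"series": [[0, 0, 2, -45, -20, 0, 1], [0, 0, 4.6, -90, -41, 0, 1], [0, 0, 4.6, -135, -61, 0, 1], [0, 0, 4.6, -164, -74.6, 0, 1], [0, 0, 4.6, -164, -74.6, 0, 1], [0, 0, 4.6, -164, -74.6, 0, 1], [0, 0, 4.6, -164, -74.6, 0, 1], [0, 0, 4.6, -164, -74.6, 0, 1], [0, 0, 4.6, -164, -74.6, 0, 1]]}}

```text
time_s: 66.42
eef_pos: [622.5, -265.6, 141.6]
eef_rot: [-3.14, 0.0, 3.019]
wrist_force: [-0.0, -1.1, -1.2]
grip_width: 49.4
gripper_force: 62.6
```

```bash
python3 go.py 621.6 -265 70 173
```

```text
t 66.425 pos [ 622.45 -265.61  141.65] rot [-1.7991e+02  2.0000e-02  1.7299e+02] F [-0.01 -1.06 -1.21] w 49.4
shift [ 0.95  0.61 71.65] rz -0.01 j6 -0.39
```

Request:
{"name": "drive_tool", "arguments": {"series": [[0, 0, 0, 0.9, 0.6, 15, 1], [0, 0, 0, 0.9, 0.6, 30, 1], [0, 0, 0, 0.9, 0.6, 50, 1], [0, 0, 0, 0.9, 0.6, 71, 1], [0, 0, 0, 0.9, 0.6, 71, 1], [0, 0, 0, 0.9, 0.6, 71, 1], [0, 0, 0, 0.9, 0.6, 71, 1], [0, 0, 0, 0.9, 0.6, 71, 1]]}}

```text
time_s: 67.42
eef_pos: [622.3, -265.4, 71.1]
eef_rot: [-3.14, 0.001, 3.019]
wrist_force: [-0.1, 0.0, -1.0]
grip_width: 49.2
gripper_force: 62.6
```

```bash
python3 go.py 621.6 -265 38.8 173
```

```text
t 67.425 pos [ 622.34 -265.41   71.05] rot [-1.7989e+02  8.0000e-02  1.7299e+02] F [-0.1   0.03 -1.02] w 49.19
shift [ 0.82  0.38 32.25] rz -0.01 j6 -0.39
```

Request:
{"name": "drive_tool", "arguments": {"series": [[0, 0, 0, 0.4, 0.2, 5, 1], [0, 0, 0, 0.4, 0.2, 10, 1], [0, 0, 0, 0.4, 0.2, 15, 1], [0, 0, 0, 0.4, 0.2, 20, 1], [0, 0, 0, 0.4, 0.2, 25, 1], [0, 0, 0, 0.4, 0.2, 29, 1], [0, 0, 0, 0.4, 0.2, 31, 1], [0, 0, 0, 0.4, 0.2, 31, 1], [0, 0, 0, 0.4, 0.2, 31, 1], [0, 0, 0, 0.4, 0.2, 31, 1]]}}

```text
time_s: 68.68
eef_pos: [621.5, -265.0, 39.3]
eef_rot: [-3.14, 0.0, 3.019]
wrist_force: [0.3, -0.8, -1.6]
grip_width: 49.2
gripper_force: 62.9
```

Request:
{"name": "drive_tool", "arguments": {"series": [[0, 0, 0, 0, 0, 0.8, 1], [0, 0, 0, 0, 0, 1.2, 1], [0, 0, 0, 0, 0, 1.2, 1], [0, 0, 0, 0, 0, 1.2, 1]]}}

```text
time_s: 69.18
eef_pos: [621.6, -265.0, 38.9]
eef_rot: [-3.14, 0.001, 3.019]
wrist_force: [-1.7, 1.7, 5.9]
grip_width: 49.7
gripper_force: 63.4
```

```bash
python3 go.py 621.6 -265 38.8 173
```

```text
t 69.175 pos [ 621.59 -265.03   38.9 ] rot [-1.7990e+02  4.0000e-02  1.7299e+02] F [-1.72  1.73  5.9 ] w 49.73
shift [-0.01  0.03  0.1 ] rz -0.01 j6 -0.39
```

Seated. Release, rise and make a final numeric check from the scene camera.

Request:
{"name": "drive_tool", "arguments": {"series": [[0, 0, 0, 0, 0, 0, 0.8], [0, 0, 0, 0, 0, 0, 0.5], [0, 0, 0, 0, 0, 0, 0.2], [0, 0, 0, 0, 0, 0, 0], [0, 0, 0, 0, 0, 0, 0], [0, 0, 0, 0, 0, -30, 0], [0, 0, 0, 0, 0, -80, 0], [0, 0, 0, 0, 0, -140, 0], [0, 0, 0, 0, 0, -190, 0], [0, 0, 0, 50, 0, -190, 0], [0, 0, 0, 80, 0, -190, 0], [0, 0, 0, 80, 0, -190, 0]]}}

```text
time_s: 70.68
eef_pos: [540.4, -254.6, 228.5]
eef_rot: [-3.14, -0.0, 3.018]
wrist_force: [0.0, -0.2, 0.8]
grip_width: 85.5
gripper_force: 0.0
```

```bash
python3 snap.py o3; python3 chk.py o3 621.6 -265 -7 | grep -A1 -E "base 27|foot"
python3 - <<'E'
from snap import snap
from h import *
import hood as H
p,s,a=snap('sc9','scene')
for n,x,y,b in(('C',635,267.8,27),('B',624,-79.6,27),('A',621.6,-265,27),('h1',445,-364,0)):
    q=dict(p);q['position']=np.array(p['position'])-[0,0,b];print(n);H.hood(q,a,[x,y])
import pickle
# has the gauge/holder patch changed since it was stowed (scene view)?
b=pickle.load(open('sc2.pkl','rb'))[2]
u,v=proj(p,[[446,322,60]])[0].astype(int);print(np.abs(a[v-15:v+15,u-15:u+15].astype(int)-b[v-15:v+15,u-15:u+15]).mean())
E
```

```text
70.675 [ 540.4  -254.58  228.52] [-3.1403e+00 -4.0000e-04  3.0182e+00] [-5.630e-01  4.000e-01 -1.600e-02  1.155e+00 -1.000e-03 -4.400e-01] [ 0.05 -0.22  0.78] 85.52936503550711
base 27
[ 622.09 -265.4    -5.92] -0.9154 (np.int64(261), np.int64(229)) [ 233  200   51   66 2798]
--
foot (array([ 618.25, -264.7 ,   -7.  ]), np.float64(-84.7))
C
[638.91 268.19  11.08] -0.8426 (np.int64(311), np.int64(242)) [299 231  24  26 392]
[637.46 268.18 189.49] -0.8412 (np.int64(311), np.int64(242)) [299 231  24  26 392]
[637.98 266.83   6.84] -0.8385 (np.int64(311), np.int64(242)) [299 231  24  26 392]
B
[629.87 -77.05  23.76] -0.7646 (np.int64(248), np.int64(178)) [235 167  23  30 411]
[628.38 -78.25  22.  ] -0.7619 (np.int64(248), np.int64(178)) [235 167  23  30 411]
[629.8  -76.41 130.89] -0.7321 (np.int64(248), np.int64(178)) [235 167  23  30 411]
A
[ 625.41 -262.68  169.52] -0.7239 (np.int64(217), np.int64(148)) [203 138  27  29 450]
[ 625.05 -263.17   -8.25] -0.7237 (np.int64(217), np.int64(148)) [203 138  27  29 450]
[ 627.3  -264.61    4.79] -0.7165 (np.int64(217), np.int64(148)) [203 138  27  29 450]
h1
[ 482.5  -399.92  152.36] -0.8133 (np.int64(237), np.int64(116)) [217 106  17  21 276]
[ 481.85 -400.02  151.12] -0.8131 (np.int64(237), np.int64(116)) [217 106  17  21 276]
[ 480.72 -402.94  151.56] -0.8121 (np.int64(237), np.int64(116)) [217 106  17  21 276]
3.9318518518518517
```

Run:
```python
from h import *
import pickle
p,s,a=pickle.load(open('m1.pkl','rb'));f=lambda L:[(201+u/3.333-.35,123+v/3.333-.35) for u,v in L]
rect(p,f([(172,140),(237,140),(235,217),(173,218)]),98);rect(p,f([(110,62),(294,62),(289,224),(116,222)]),50)
```

```text
[445.2 321.6] [(np.float64(19.9), np.float64(171.7)), (np.float64(24.8), np.float64(80.8)), (np.float64(19.5), np.float64(-7.3)), (np.float64(25.1), np.float64(-98.3))]
[446.2 322. ] [(np.float64(64.3), np.float64(171.6)), (np.float64(59.6), np.float64(81.6)), (np.float64(63.9), np.float64(-9.0)), (np.float64(58.9), np.float64(-98.1))]
```

The gauge is home, aligned and at the right height. The three hoods are seated, and the spare hood, which was knocked aside, stays where it is. Handing in.

```bash
python3 -c "
from station import ctrl;print(ctrl.sign_off())"
```

```text
the job is handed in; nothing more can be done
None
```

Handed in at about 71 s: the three switches on the bench were gapped to full depth with light contact (about 6 N at most), the gauge is back in its holder, and a hood sits on each switch's flange; the fourth hood was knocked aside on its own and I left it there.

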